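Level the drying board, air the covered sample dishes and weight their lids

ROBOT

A 6-joint arm with a two-finger parallel gripper is mounted at the origin on the work surface. World frame = base frame: x ahead of the robot, y to its left, z up, the work surface at z = 0. Lengths are in m, angles in rad, forces in N, time in s.
With the tool pointing down it reaches from about 0.325 to 0.85 m from the base axis. Payload 4.4 kg.
Tool frame: the origin (TCP) lies between the finger pads; the fingertips stand robot.tip_extent ahead of it and the grasp point (between the pads) lies 2 mm behind it (robot.tip_extent is the distance from the TCP to the fingertips, in m); z points along the fingers, x is the direction in which the jaws open and shut, and the axes are right-handed (so a half turn about z gives the same grasp; the last joint's range is limited). The gripper opens to 94 mm and grips with 3 to 60 N. Pads are 16 mm wide; open, the fingers measure 119 mm over their backs; the gripper's body (75 mm by 177 mm) begins 78 mm behind the grasp point.
Start: joints at [1.06, 0.207, 1.542, -0, 1.393, -0.15], TCP at [0.202, 0.538, 0.192] pointing down, gripper open.
Joint ranges: [-2.73, 2.73], [-0.86, 2.22], [0.23, 2.46], [-1.11, 4.25], [0.08, 2.63], [-2.82, 2.82]. Speed limits (rad/s): [2.79, 2.79, 3.14, 3.14, 3.14, 3.14].

INTERFACE

Orientations are given as a unit quaternion [w, x, y, z].
In Python, from station import status, imaging, robot gives the robot as it stands. The module is installed in compiled form; this text tells all that it offers.
- The arm moves only by the tool jog_arm, never from a script. Its argument "rows" is a list of rows, each a list of 5 numbers: the shift along the tool's x, y, z in cm, then the turn about the tool's z in degrees, then the closure, from -1 (fully open) to 1 (shut). A call has 1 to 8 rows; each row is the pose to reach, as a shift and turn from the pose commanded when the call began, along the tool's axes at that moment; what a row does not reach only later rows make up. A row lasts 1/8 s, in which the tool goes at most 62.5 mm and 10.7 degrees, less where a joint would pass 70% of its speed; a pose out of reach is approached as far as the arm can. A call with a gripper value outside its range is refused whole. The fingers move at their own pace and stop on an object; the grip force is fixed at half the most. Time passes only in rows, so rows that repeat a pose let the fingers close. It gives the time, the measured TCP pose, the force and the opening at its end, in the units of the state.
- status.state(): the state, without advancing time (a new reading comes with each control period).
- imaging.read_camera(name): name is "scene" or "top"; returns a dict with "img" (480x640x3 uint8, red, green, blue), "vertical_fov" (degrees; the focal length in pixels is half the picture's height over the tangent of half this angle, whatever the lens; pixels are square), "cx", "cy" (the principal point, pixels), "xyz" and "rotation" of the camera in the world. Camera axes: x right, y up, looking along -z (the intrinsics and any distortion apply to the point x, -y, -z); pixel columns grow to the right and rows downward; lengths in m; the calibration is good to about 2 mm. A picture is of the moment at which its call begins. There is no depth.
- robot.hand_in(): hands the job in, once; it reports no verdict.
The state is a dict: "time_s": time; "joint_pos": joint angles; "qvel": joint speeds; "joint_efforts": joint torques, N m; "tool_pos": TCP position; "orientation": TCP orientation; "wrist_force": force on the tool from outside, world axes, zero at the start; "ft_torque": the same for the moment, N m; "opening": finger opening in m.
Only numpy, scipy, OpenCV 4.12 (cv2) and the standard library are available. Lean on these libraries where they do the work, as an engineer would, in place of code of your own. Each camera call takes 0.05 s, during which the arm holds its last target.

TASK

Push the wooden wedge under the low front edge of the drying board until the board sits level, and leave it there. Then air the covered dishes one after another, red lid first, then yellow, then blue (any may be missing): raise the lid by its fin, that edge first, about 15 mm while the opposite rim stays down on the dish, keep it so for a second, and lower it again flat and centred; never take a lid off. Finally every lid present must carry one steel weight standing in its middle, the board still level; leave the bottle and the tin where they are.

Things in the scene. Friction and masses are not known exactly. Their poses are not given: they have to be found in the camera images.
- stand: Fixed dark steel stand of the drying board, 180 x 370 mm. Origin on the bench under the board's middle; its +x axis points level from the board's free edge to its hinge (away from the robot within 0.15 rad), y along the board, z up.
- board (a joint): Tilt of the green drying board, 340 mm wide (y) and 176 mm deep (x), 12 mm thick, about 0.9 kg, hinged along its far edge 29 mm above the bench and 85 mm beyond the stand's origin. 0 rad = level; negative = the free edge near the robot hangs low; it starts on its lower stop at -0.08 and can be forced up past level to +0.08. The space under the free edge is open over the middle 280 mm of its width.
- board_edge (a point): Middle of the board's free edge: the axis of its round steel nosing of 6 mm radius. 170 mm from the hinge; 29 mm above the bench when level (15 mm at the start). Axes as the board.
- board_top (a point): Middle of the board's upper face, 35 mm above the bench when level. Axes turn with the board: x towards the hinge, z out of the face.
- dish0 (a point): Rim centre of the left (+y) shallow clear dish: outside diameter 80 mm, 14 mm high, fastened to the board with a steel sample in it. The dishes stand 115 mm apart in a row. Rim 14 mm above the board's upper face.
- dish1 (a point): Rim centre of the middle shallow clear dish: outside diameter 80 mm, 14 mm high, fastened to the board with a steel sample in it. The dishes stand 115 mm apart in a row. Rim 14 mm above the board's upper face.
- dish2 (a point): Rim centre of the right (-y) shallow clear dish: outside diameter 80 mm, 14 mm high, fastened to the board with a steel sample in it. The dishes stand 115 mm apart in a row. Rim 14 mm above the board's upper face.
- lid_red: Clear shallow dish lid with a red ring and a red fin on its edge, lying on any of the dishes; may be absent (that dish stays open). Outside diameter 92 mm, 13 mm high, 70 g. Origin: centre of the lower end of its skirt; z up, the fin on its -x side. Seated it overlaps the dish by 7 mm with 3.5 mm play all round, origin 7 mm and flat top 20 mm above the board's face.
- lid_red_fin (a point): Middle of the red fin above the lid's top, 49 mm from the lid's centre and 25.5 mm above its origin. The fin is 18 mm long radially, 10 mm thick across and stands 25 mm above the lid's top (its top is 38 mm above the lid's origin).
- lid_red_back (a point): Point on the lower rim of the skirt of the red lid opposite the fin, 46 mm from the centre. The lid rests on small bumps 37 mm from its centre, 7 mm above its origin, and tips about the ones on this side when the fin is raised.
- lid_yellow: Clear shallow dish lid with a yellow ring and a yellow fin on its edge, lying on any of the dishes; may be absent (that dish stays open). Outside diameter 92 mm, 13 mm high, 70 g. Origin: centre of the lower end of its skirt; z up, the fin on its -x side. Seated it overlaps the dish by 7 mm with 3.5 mm play all round, origin 7 mm and flat top 20 mm above the board's face.
- lid_yellow_fin (a point): Middle of the yellow fin above the lid's top, 49 mm from the lid's centre and 25.5 mm above its origin. The fin is 18 mm long radially, 10 mm thick across and stands 25 mm above the lid's top (its top is 38 mm above the lid's origin).
- lid_yellow_back (a point): Point on the lower rim of the skirt of the yellow lid opposite the fin, 46 mm from the centre. The lid rests on small bumps 37 mm from its centre, 7 mm above its origin, and tips about the ones on this side when the fin is raised.
- lid_blue: Clear shallow dish lid with a blue ring and a blue fin on its edge, lying on any of the dishes; may be absent (that dish stays open). Outside diameter 92 mm, 13 mm high, 70 g. Origin: centre of the lower end of its skirt; z up, the fin on its -x side. Seated it overlaps the dish by 7 mm with 3.5 mm play all round, origin 7 mm and flat top 20 mm above the board's face.
- lid_blue_fin (a point): Middle of the blue fin above the lid's top, 49 mm from the lid's centre and 25.5 mm above its origin. The fin is 18 mm long radially, 10 mm thick across and stands 25 mm above the lid's top (its top is 38 mm above the lid's origin).
- lid_blue_back (a point): Point on the lower rim of the skirt of the blue lid opposite the fin, 46 mm from the centre. The lid rests on small bumps 37 mm from its centre, 7 mm above its origin, and tips about the ones on this side when the fin is raised.
- wedge: Loose wooden wedge, 150 mm long, 50 mm wide, 120 g. Origin: centre of its underside; its thin end points to +x. The slope runs from 4 mm high at x = +75 mm to 28 mm high at x = -45 mm; behind it a grip block 30 x 30 mm and 46 mm high with a red top. The board is level when the nosing's axis is over x = -19 mm of the wedge, just before the red line across the slope at x = -27.5 mm. It stays by friction where it is left.
- wedge_grip (a point): Point in the middle of the wedge's grip block, 30 mm above its underside and 60 mm behind the wedge's origin (x = -60 mm).
- weight0: Steel lid weight (three alike, any one serves any lid), about 0.25 kg: disc of 60 mm diameter, on four rubber feet, its top 15 mm above the underside, with a dark round stem of 20 mm diameter on it, up to 48 mm. Origin: centre of the underside.
- weight1: Steel lid weight (three alike, any one serves any lid), about 0.25 kg: disc of 60 mm diameter, on four rubber feet, its top 15 mm above the underside, with a dark round stem of 20 mm diameter on it, up to 48 mm. Origin: centre of the underside.
- weight2: Steel lid weight (three alike, any one serves any lid), about 0.25 kg: disc of 60 mm diameter, on four rubber feet, its top 15 mm above the underside, with a dark round stem of 20 mm diameter on it, up to 48 mm. Origin: centre of the underside.
- oil_bottle: Yellow bottle, 60 mm diameter, 150 mm high, a bystander. Origin at the underside.
- paint_tin: Paint tin, 84 mm diameter, 95 mm high, a bystander. Origin at the underside.
Not all that is in view belongs to the job. What is shaped like the wedge but orange is not meant. Leave any purple look-alike of the weight0 alone.

How it is judged:
By the outcome, as a careful person would: the job done as asked, in the order asked, and still so for the second after the job is handed in, with the robot touching nothing.
Of lid_red, lid_yellow, lid_blue only 2 to 3 are there at a start; the rules pass over those that are not, and their reading is None.
At some moment in a run one of weight0, weight1, weight2 may be knocked a few centimetres aside while the robot is not near it.
Once in a run the grip may slacken for a moment while it holds something.
It also fails if it takes over 210 s, if anything falls off the work surface, if the arm or the gripper's body presses on something with over 40 N, if the wrist force passes 120 N, or if a joint passes its speed limit or range.

## Working session

There is one attempt and no reset: what is moved stays moved. The work goes in short steps, Python scripts to look and compute and a tool call to move; the robot and the scene stay as the last step left them, time stands still between calls to the robot, and variables do not carry over. Pictures are saved under pics/ and viewed, and the job is handed in when it is done.

Besides the shell and the picture viewer there is one more tool, called as name(argument=value, ...), one argument or row to a line, values as JSON. jog_arm: Moves the arm, as the interface text tells. Its arguments: {"type":"object","properties":{"rows":{"type":"array"}},"required":["rows"]}

```bash
mkdir -p pics
cat > h.py <<'E'
import numpy as np, cv2
from station import status, imaging, robot
def shot(n,name):
    c=imaging.read_camera(n); cv2.imwrite(f'pics/{name}.png',c['img'][:,:,::-1]); return c
E
python3 - <<'E'
from h import *
for n in('scene','top'):
    c=shot(n,n+'0'); print({k:(v if not hasattr(v,'shape') or v.size<20 else v.shape) for k,v in c.items()})
print(status.state(), robot.tip_extent)
E
```

```text
{'img': (480, 640, 3), 'vertical_fov': 56.317910400138025, 'cx': 319.9499706880081, 'cy': 236.93756502786542, 'xyz': array([1.46029639, 0.19842635, 0.68428367]), 'rotation': array([0.55642217, 0.30360381, 0.37613353, 0.67582739])}
{'img': (480, 640, 3), 'vertical_fov': 55.843047851076115, 'cx': 319.42272526924137, 'cy': 241.19881332914483, 'xyz': array([ 0.38602037, -0.01142961,  1.16069662]), 'rotation': array([-0.69621463, -0.05085546,  0.03070159,  0.71537146])}
{'time_s': 0.1, 'joint_pos': array([ 1.06052537e+00,  2.07336330e-01,  1.54278954e+00, -4.18495405e-07,
        1.39349410e+00, -1.50488157e-01]), 'qvel': array([ 0.00049194, -0.00131077, -0.00442764, -0.00034233, -0.00038054,
        0.00020591]), 'joint_efforts': array([ 3.54464109e-04, -3.71862817e+01, -2.82293826e+01,  6.99735596e-02,
        3.10917548e-02, -2.71835188e-05]), 'tool_pos': array([0.20207635, 0.53752411, 0.19101629]), 'orientation': array([ 4.45667284e-04,  8.22213322e-01,  5.69178554e-01, -9.10432481e-04]), 'wrist_force': array([ 0.25574981,  0.8987235 , -0.10939171]), 'ft_torque': array([ 0.06209167, -0.01704244, -0.01313911]), 'opening': 0.09394078848685038} 0.017
```

View pics/scene0.png

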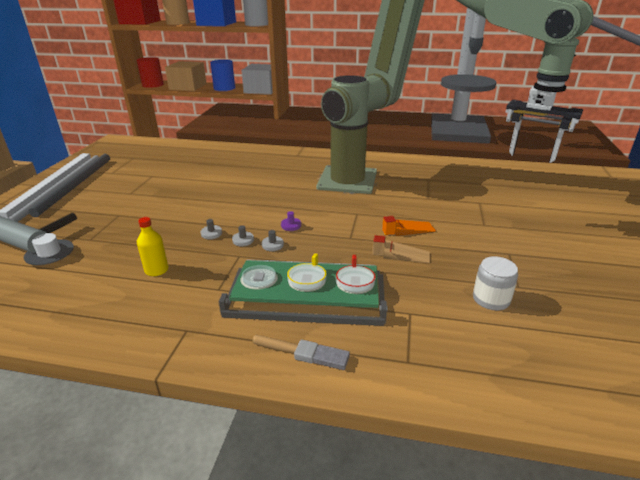

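View pics/top0.png

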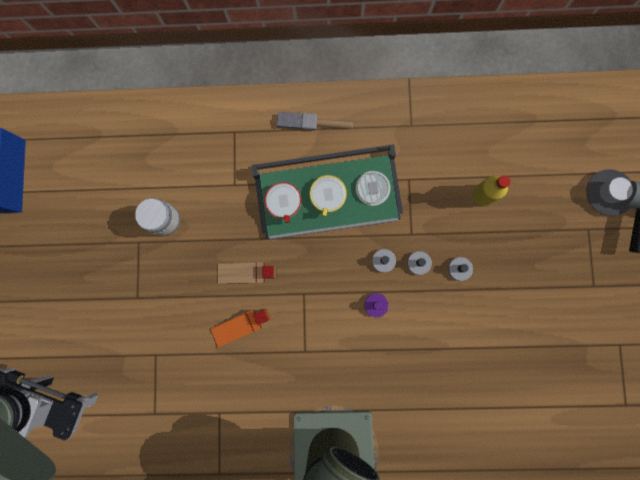

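```bash
cat >> h.py <<'E'
from scipy.spatial.transform import Rotation as R
def rot(c):
    w,x,y,z=c['rotation']; return R.from_quat([x,y,z,w]).as_matrix()
def foc(c): return c['img'].shape[0]/2/np.tan(np.radians(c['vertical_fov'])/2)
def p2w(c,u,v,z):
    f=foc(c); d=rot(c)@np.array([(u-c['cx'])/f,-(v-c['cy'])/f,-1]); o=c['xyz']; return o+d*(z-o[2])/d[2]
def w2p(c,P):
    q=rot(c).T@(np.asarray(P)-c['xyz']); f=foc(c); return np.array([c['cx']-f*q[0]/q[2], c['cy']+f*q[1]/q[2]])
def crop(c,name,x0,y0,w,h,s):
    cv2.imwrite(f'pics/{name}.png',cv2.resize(c['img'][y0:y0+h,x0:x0+w,::-1],None,fx=s,fy=s,interpolation=cv2.INTER_CUBIC))
E
python3 - <<'E'
from h import *
c=imaging.read_camera('top'); crop(c,'t1',240,140,170,110,4.7); crop(c,'t2',200,240,130,110,5); crop(c,'t3',355,235,130,90,6)
c=imaging.read_camera('scene'); crop(c,'s1',195,200,250,130,3.2)
E
```

```text
(no output)
```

View pics/t1.png

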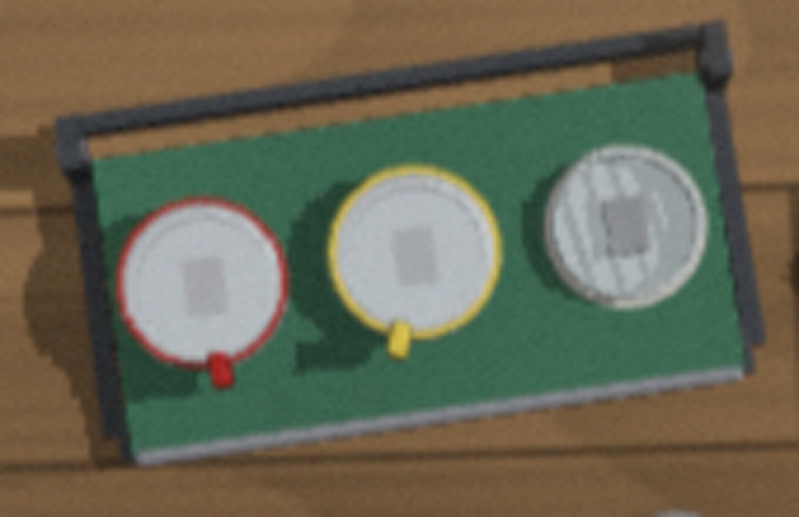

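View pics/t2.png

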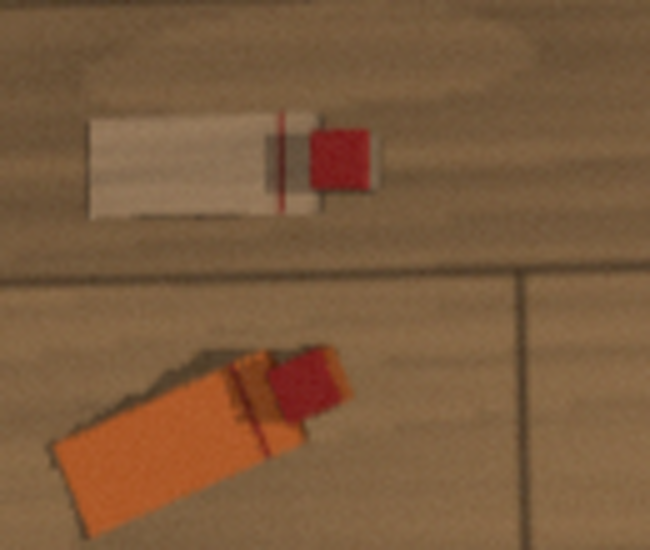

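View pics/t3.png

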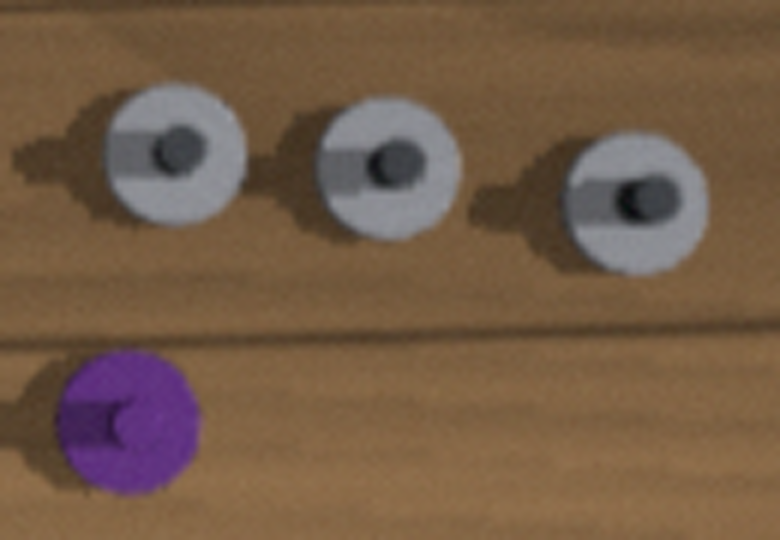

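View pics/s1.png

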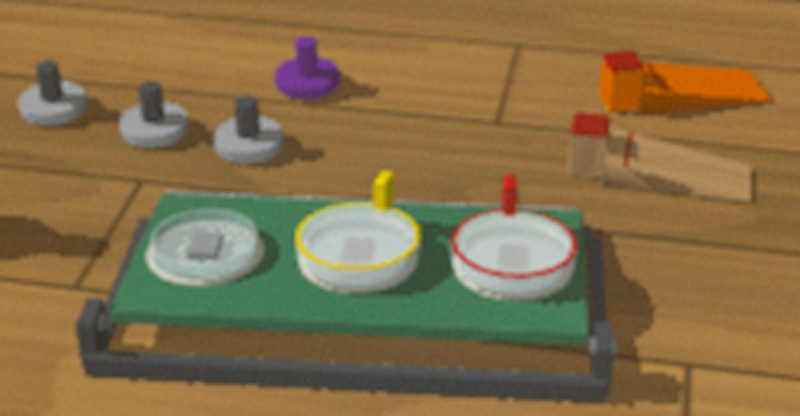

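Run:
```python
from h import *
np.set_printoptions(precision=4,suppress=True)
c=imaging.read_camera('top'); s=imaging.read_camera('scene')
T=lambda u,v,z,o=(240,140),k=4.7: p2w(c,o[0]+(u+.5)/k-.5,o[1]+(v+.5)/k-.5,z)
a=T(138,460,.018);b=T(742,373,.018);print('front edge',a,b,np.linalg.norm(a-b))
a=T(82,134,.02);
for n,u,v,z in [('red',203,283,.0483),('yel',415,252,.0483),('d2',626,226,.0423),('redfin',221,365,.064),('yelfin',400,338,.064),('backL',75,160,.03),('backR',718,60,.03)]: print(n,T(u,v,z))
print('wedge')
for n,u,v,z in [('tipU',90,120,.004),('tipD',92,216,.004),('lineU',282,112,.0245),('lineD',282,213,.0245),('red',341,160,.046),('rL',310,160,.046),('rR',371,160,.046)]: print(n,T(u,v,z,(200,240),5))
for n,u,v,z in [('w',176,154,.015),('w',389,168,.015),('w',637,202,.015),('w stem',181,148,.048),('stem',400,162,.048),('stem',656,197,.048),('purple',130,422,.015)]: print(n,T(u,v,z,(355,235),6))
S=lambda u,v,z: p2w(s,195+(u+.5)/3.2-.5,200+(v+.5)/3.2-.5,z)
print('scene')
for n,u,v,z in [('red ring',514,240,.0483),('yel',357,237,.0483),('d2',206,242,.0423),('redfin top',510,181,.078),('yelfin top',384,176,.078),('wedge red',590,125,.046),('w',52,103,.015),('w',153,124,.015),('w',248,138,.015)]: print(n,S(u,v,z))
print([p2w(c,u,v,z) for u,v,z in [(154,214,.095),(490,192,.1)]])
```

```text
front edge [0.5322 0.148  0.018 ] [ 0.5701 -0.1804  0.018 ] 0.33060674114848526
red [0.6224 0.1078 0.0483]
yel [ 0.6357 -0.0056  0.0483]
d2 [ 0.6475 -0.1187  0.0423]
redfin [0.5752 0.0974 0.064 ]
yelfin [0.5866 0.0034 0.064 ]
backL [0.697  0.1789 0.03  ]
backR [ 0.741  -0.1734  0.03  ]
wedge
tipU [0.4701 0.2836 0.004 ]
tipD [0.4208 0.2825 0.004 ]
lineU [0.47   0.1808 0.0245]
lineD [0.4192 0.1812 0.0245]
red [0.4439 0.1481 0.046 ]
rL [0.4443 0.1635 0.046 ]
rR [0.4435 0.1332 0.046 ]
w [ 0.4662 -0.142   0.015 ]
w [ 0.4579 -0.2308  0.015 ]
w [ 0.4408 -0.333   0.015 ]
w stem [ 0.4663 -0.1404  0.048 ]
stem [ 0.4581 -0.229   0.048 ]
stem [ 0.4411 -0.3315  0.048 ]
purple [ 0.355  -0.1183  0.015 ]
scene
red ring [0.6183 0.109  0.0483]
yel [ 0.6361 -0.005   0.0483]
d2 [ 0.6551 -0.1156  0.0423]
redfin top [0.5862 0.1007 0.078 ]
yelfin top [0.5971 0.0075 0.078 ]
wedge red [0.447  0.1498 0.046 ]
w [ 0.4493 -0.3283  0.015 ]
w [ 0.4661 -0.2272  0.015 ]
w [ 0.4725 -0.1391  0.015 ]
[array([0.5876, 0.415 , 0.095 ]), array([ 0.6147, -0.3885,  0.1   ])]
```

```bash
cat >> h.py <<'E'
np.set_printoptions(precision=4,suppress=True)
def pose():
    s=status.state(); w,x,y,z=s['orientation']; M=R.from_quat([x,y,z,w]).as_matrix()
    return s, np.array(s['tool_pos']), M, np.degrees(np.arctan2(M[1,0],M[0,0]))
def plan(*tg):
    s,p,M,phi=pose(); print('t',round(s['time_s'],2),'p',p,'phi',round(phi,2),'F',s['wrist_force'],'op',round(s['opening'],4))
    for t in tg:
        d=M.T@(np.array(t[:3])-p)*100; a=(phi-t[3]+180)%360-180
        print(t,'->',d.round(2),round(a,1))
E
python3 -c "
from h import *
plan((.444,.148,.10,-.7),(.444,.148,.028,-.7))"
```

```text
t 0.3 p [0.2023 0.5379 0.1916] phi 69.39 F [-0.1978 -0.6674 -0.0297] op 0.0934
(0.444, 0.148, 0.1, -0.7) -> [-27.98  36.35   9.18] 70.1
(0.444, 0.148, 0.028, -0.7) -> [-27.97  36.35  16.38] 70.1
```

Things that could be confused: wooden wedge (top 245,272) and orange wedge (240,328); steel weights (384,261), (420,263), (461,269) and a purple one (376,305). I choose the wooden wedge, which the close crop confirms. The red lid is on dish0, the yellow lid on dish1, and dish2 is open (no blue lid).

jog_arm(
  rows=[
    [-4,5.2,1,10,-1],
    [-8,10.4,2,20,-1],
    [-12,15.6,4,30,-1],
    [-16,20.8,5,40,-1],
    [-20,26,6,50,-1],
    [-24,31.2,8,60,-1],
    [-28,36.35,9,70.1,-1],
    [-28,36.35,9,70.1,-1],
  ],
)

```text
time_s: 1.3
tool_pos: [0.4451, 0.1455, 0.1016]
orientation: [0.0, 1.0, -0.008, -0.0]
wrist_force: [-0.3, 0.0, 0.4]
opening: 0.0936
```

```bash
python3 -c "
from h import *
plan((.444,.148,.028,-.7))
c=imaging.read_camera('top'); print(p2w(c,0,0,0)); crop(c,'g1',190,220,160,120,5)"
```

```text
t 1.3 p [0.4451 0.1455 0.1016] phi -0.96 F [-0.3197  0.0471  0.3856] op 0.0936
(0.444, 0.148, 0.028, -0.7) -> [-0.11 -0.25  7.36] -0.3
[1.2301 0.9017 0.    ]
```

View pics/g1.png

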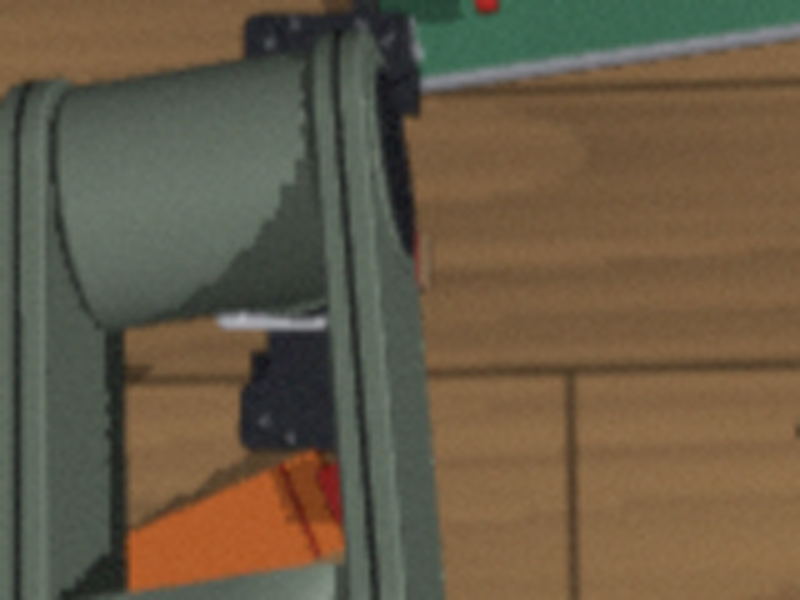

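jog_arm(
  rows=[
    [-0.05,-0.1,3,-0.3,-1],
    [-0.1,-0.25,6,-0.3,-1],
    [-0.1,-0.25,7.3,-0.3,-1],
    [-0.1,-0.25,7.3,-0.3,-1],
    [-0.1,-0.25,7.3,-0.3,1],
    [-0.1,-0.25,7.3,-0.3,1],
    [-0.1,-0.25,7.3,-0.3,1],
    [-0.1,-0.25,7.3,-0.3,1],
  ],
)

```text
time_s: 2.35
tool_pos: [0.4434, 0.1507, 0.0294]
orientation: [-0.0, 1.0, -0.004, 0.0]
wrist_force: [-0.3, -0.4, -0.2]
opening: 0.0575
```

```bash
python3 -c "
from h import *
u=np.array([np.cos(.113),np.sin(.113)]);n=np.array([.556,-.016])
for d in(200,140,79):
  g=n-u*(.001*d-.038) if 0 else n+u*(.019-.060-.001*(d-79)); print(d,g)
plan((.444,.148,.031,-.7))"
```

```text
200 [ 0.395  -0.0343]
140 [ 0.4547 -0.0275]
79 [ 0.5153 -0.0206]
t 2.35 p [0.4434 0.1507 0.0294] phi -0.42 F [-0.3189 -0.3784 -0.2427] op 0.0575
(0.444, 0.148, 0.031, -0.7) -> [ 0.06  0.27 -0.16] 0.3
```

jog_arm(
  rows=[
    [0,0,0,0,1],
    [0,0,0,0,1],
    [0,0,0,0,1],
    [0,0,0,0,1],
    [0,0,0,0,1],
    [0,0,0,0,1],
  ],
)

```text
time_s: 3.1
tool_pos: [0.4431, 0.1506, 0.029]
orientation: [0.0, 1.0, -0.004, -0.0]
wrist_force: [0.7, -0.8, -0.3]
opening: 0.0294
```

```bash
python3 -c "
from h import *
plan((.444,.148,.031,-.7),(.40,-.034,.033,-83.5))"
```

```text
t 3.1 p [0.4431 0.1506 0.029 ] phi -0.42 F [ 0.6604 -0.8017 -0.2614] op 0.0294
(0.444, 0.148, 0.031, -0.7) -> [ 0.09  0.26 -0.2 ] 0.3
(0.4, -0.034, 0.033, -83.5) -> [-4.18 18.49 -0.4 ] 83.1
```

jog_arm(
  rows=[
    [0,0,-0.4,0,1],
    [-1,2,-0.4,8,1],
    [-2,5,-0.4,18,1],
    [-3,8,-0.4,28,1],
    [-4,10,-0.4,38,1],
    [-5,12,-0.4,48,1],
    [-5.5,14,-0.4,58,1],
    [-5.5,16,-0.4,68,1],
  ],
)

```text
time_s: 4.1
tool_pos: [0.3864, -0.0094, 0.0332]
orientation: [0.0, 0.825, -0.565, -0.0]
wrist_force: [-0.3, -1.0, -0.5]
opening: 0.0291
```

jog_arm(
  rows=[
    [0,0,0,0,1],
    [0,0,0,0,1],
  ],
)

```text
time_s: 4.35
tool_pos: [0.387, -0.0086, 0.0332]
orientation: [-0.0, 0.828, -0.561, -0.0]
wrist_force: [0.2, -1.0, -1.6]
opening: 0.0292
```

```bash
python3 -c "
from h import *
plan((.395,-.034,.033,-83.5))
shot('top','a1')"
```

```text
t 4.35 p [ 0.387  -0.0086  0.0332] phi -68.31 F [ 0.2017 -0.9786 -1.6248] op 0.0292
(0.395, -0.034, 0.033, -83.5) -> [2.65 0.19 0.01] 15.2
```

View pics/a1.png

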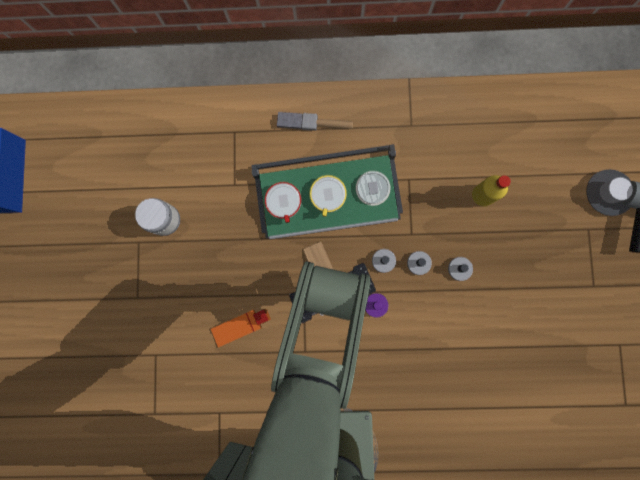

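jog_arm(
  rows=[
    [1.2,0.1,0,8,1],
    [2.6,0.2,0,15.2,1],
    [2.6,0.2,0.2,15.2,1],
    [2.6,0.2,0.35,15.2,1],
    [2.6,0.2,0.35,15.2,1],
    [2.6,0.2,0.35,15.2,1],
  ],
)

```text
time_s: 5.15
tool_pos: [0.3945, -0.0334, 0.0295]
orientation: [-0.0, 0.746, -0.666, -0.0]
wrist_force: [0.6, 0.0, -0.7]
opening: 0.0292
```

```bash
python3 -c "
from h import *
plan((.454,-.0275,.0295,-83.5),(.5153,-.0206,.0295,-83.5))
c=imaging.read_camera('top');crop(c,'a2',280,180,120,140,4.2)
c=imaging.read_camera('scene');crop(c,'a3',195,190,250,130,3.2)"
```

```text
t 5.15 p [ 0.3945 -0.0334  0.0295] phi -83.54 F [ 0.5541  0.0406 -0.7349] op 0.0292
(0.454, -0.0275, 0.0295, -83.5) -> [ 0.08 -5.98 -0.  ] -0.0
(0.5153, -0.0206, 0.0295, -83.5) -> [  0.08 -12.15  -0.  ] -0.0
```

View pics/a2.png

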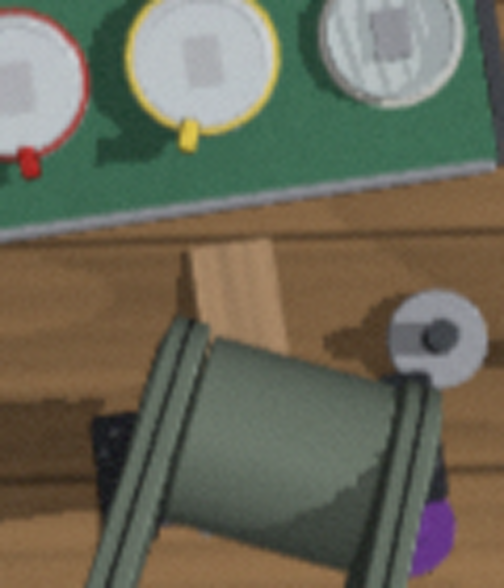

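View pics/a3.png

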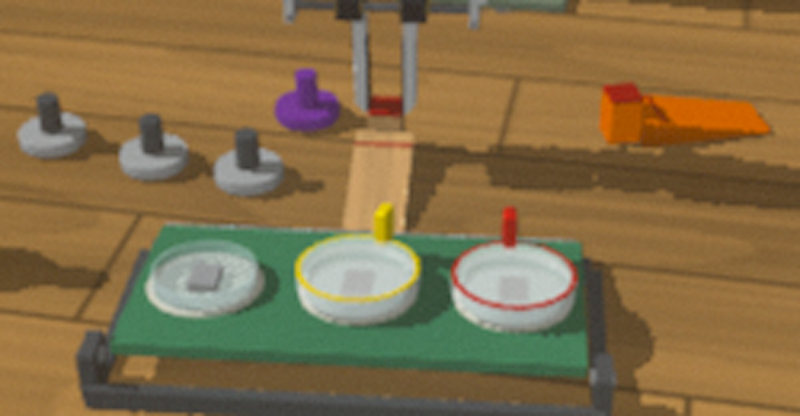

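jog_arm(
  rows=[
    [0,-1.5,0,0,1],
    [0,-3,0,0,1],
    [0,-4.5,0,0,1],
    [0,-6,0,0,1],
    [0.05,-7,0,0,1],
    [0.05,-8,0,0,1],
    [0.05,-8,0,0,1],
  ],
)

```text
time_s: 6.12
tool_pos: [0.4682, -0.0251, 0.0285]
orientation: [0.005, 0.746, -0.666, -0.006]
wrist_force: [-15.5, -1.3, 14.4]
opening: 0.0291
```

jog_arm(
  rows=[
    [0,-0.6,0,0,1],
    [0,-1.2,0,0,1],
    [0,-1.8,0,0,1],
    [0,-2.4,0,0,1],
    [0,-3,0,0,1],
    [0,-3.4,0,0,1],
    [0,-3.4,0,0,1],
    [0,-3.4,0,0,1],
  ],
)

```text
time_s: 7.12
tool_pos: [0.5011, -0.0213, 0.0285]
orientation: [0.005, 0.746, -0.666, -0.006]
wrist_force: [-16.1, -1.6, 15.4]
opening: 0.0296
```

```bash
python3 -c "
from h import *
plan((.5153,-.0206,.0295,-83.5))
c=imaging.read_camera('top');crop(c,'b2',250,140,160,120,5)
c=imaging.read_camera('scene');crop(c,'b3',195,190,250,150,3.2)"
```

```text
t 7.12 p [ 0.5011 -0.0213  0.0285] phi -83.53 F [-16.0747  -1.642   15.449 ] op 0.0296
(0.5153, -0.0206, 0.0295, -83.5) -> [ 0.09 -1.41 -0.13] -0.0
```

View pics/b2.png

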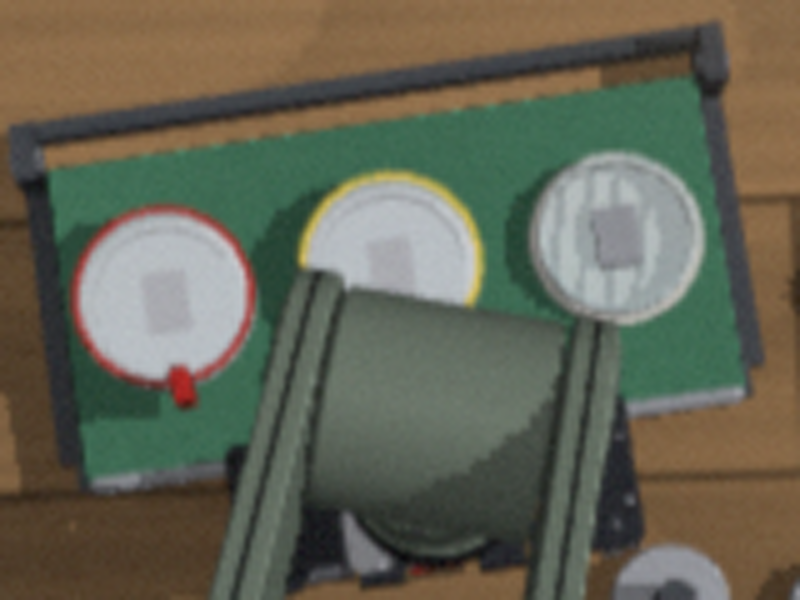

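View pics/b3.png

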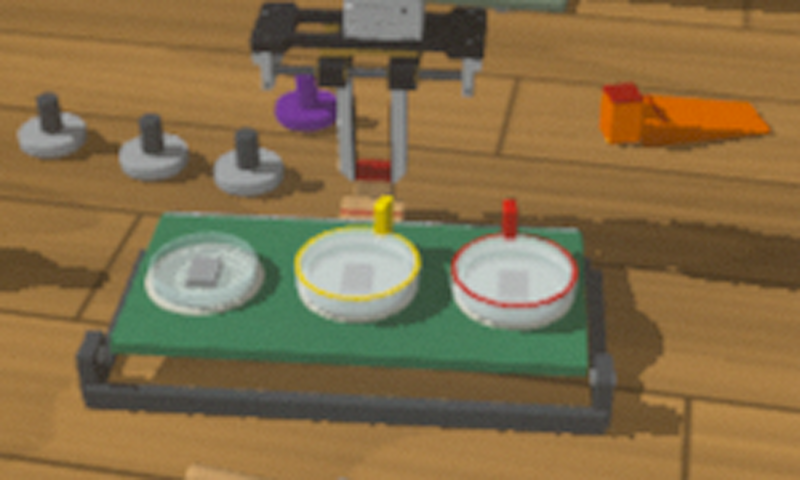

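jog_arm(
  rows=[
    [0,-0.4,0,0,1],
    [0,-0.8,0,0,1],
    [0,-1.1,0,0,1],
    [0,-1.1,0,0,1],
    [0,-1.1,0,0,1],
  ],
)

```text
time_s: 7.85
tool_pos: [0.512, -0.0201, 0.0285]
orientation: [0.005, 0.746, -0.666, -0.006]
wrist_force: [-16.0, -2.1, 14.6]
opening: 0.0293
```

```bash
python3 -c "
from h import *
plan((.5153,-.0206,.0295,-83.5))
c=imaging.read_camera('scene');crop(c,'b4',270,220,80,60,10)"
```

```text
t 7.85 p [ 0.512  -0.0201  0.0285] phi -83.53 F [-15.9902  -2.1228  14.6291] op 0.0293
(0.5153, -0.0206, 0.0295, -83.5) -> [ 0.09 -0.32 -0.11] -0.0
```

View pics/b4.png

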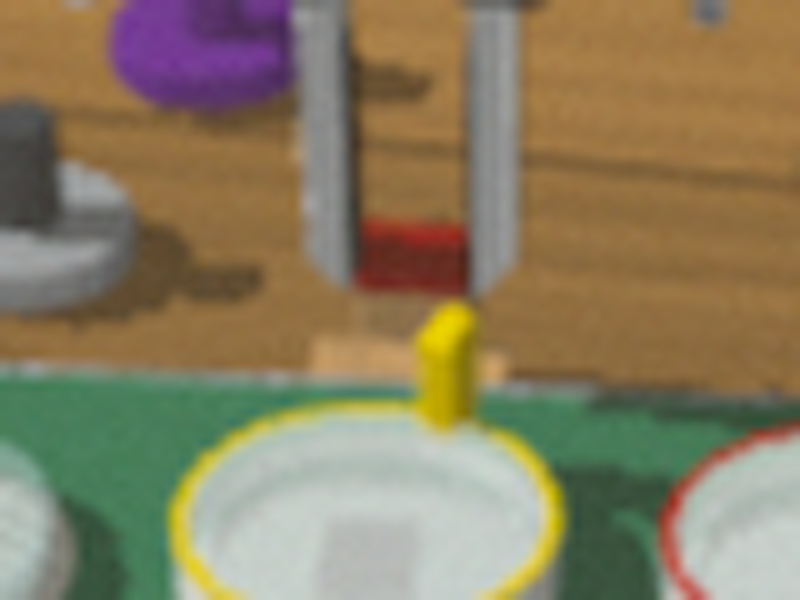

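jog_arm(
  rows=[
    [0,0,0,0,0],
    [0,0,0,0,-0.4],
    [0,0,0,0,-0.6],
    [0,0,0,0,-0.6],
    [0,0,0,0,-0.6],
    [0,0,-5,0,-0.6],
    [0,4,-10,0,-0.6],
    [0,10,-12,0,-0.6],
  ],
)

```text
time_s: 8.9
tool_pos: [0.4238, -0.0324, 0.1525]
orientation: [-0.001, 0.746, -0.666, 0.003]
wrist_force: [0.8, 0.0, 1.2]
opening: 0.0755
```

jog_arm(
  rows=[
    [0,0,0,0,-1],
    [0,0,0,0,-1],
  ],
)

```text
time_s: 9.15
tool_pos: [0.4222, -0.0315, 0.1491]
orientation: [-0.0, 0.745, -0.667, 0.001]
wrist_force: [0.3, -1.1, -0.4]
opening: 0.0914
```

```bash
python3 -c "
from h import *
plan((.5153,-.0206,.0295,-83.5))
c=shot('top','c0');crop(c,'c1',245,140,160,120,5);crop(c,'c2',290,200,80,60,10)"
```

```text
t 9.15 p [ 0.4222 -0.0315  0.1491] phi -83.64 F [ 0.2733 -1.09   -0.3594] op 0.0914
(0.5153, -0.0206, 0.0295, -83.5) -> [-0.05 -9.36 11.98] -0.1
```

View pics/c1.png

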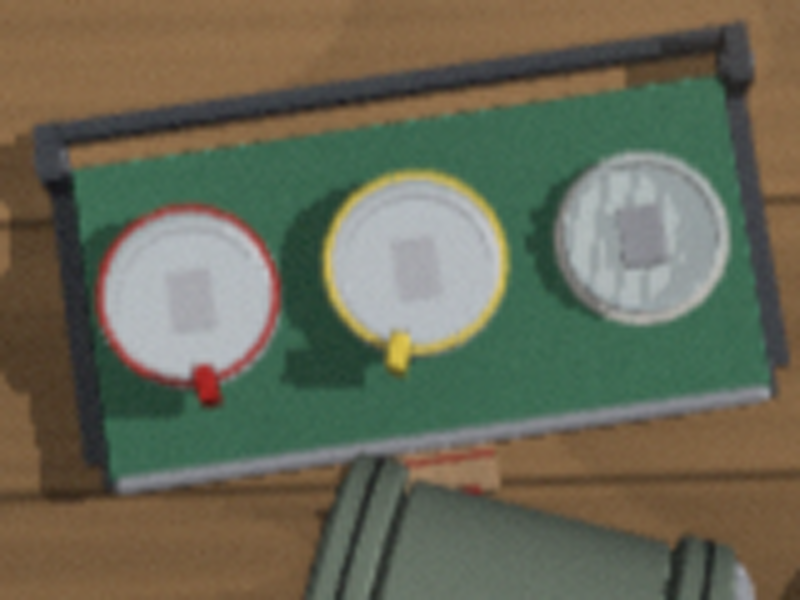

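View pics/c2.png

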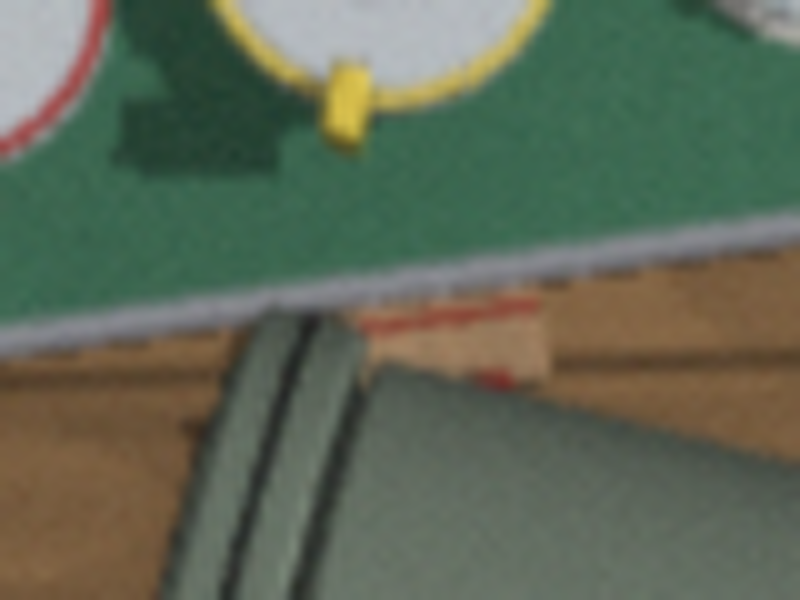

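```bash
python3 -c "
from h import *
c=imaging.read_camera('top');im=c['img']
for u in (330,335,340): print(u,[(v,*im[v,u]) for v in range(222,236)])
"
```

```text
330 [(222, np.uint8(63), np.uint8(107), np.uint8(83)), (223, np.uint8(61), np.uint8(105), np.uint8(81)), (224, np.uint8(64), np.uint8(107), np.uint8(84)), (225, np.uint8(68), np.uint8(107), np.uint8(88)), (226, np.uint8(95), np.uint8(118), np.uint8(108)), (227, np.uint8(132), np.uint8(132), np.uint8(135)), (228, np.uint8(130), np.uint8(131), np.uint8(135)), (229, np.uint8(114), np.uint8(111), np.uint8(110)), (230, np.uint8(124), np.uint8(101), np.uint8(83)), (231, np.uint8(146), np.uint8(106), np.uint8(80)), (232, np.uint8(139), np.uint8(81), np.uint8(64)), (233, np.uint8(156), np.uint8(113), np.uint8(87)), (234, np.uint8(161), np.uint8(129), np.uint8(98)), (235, np.uint8(141), np.uint8(118), np.uint8(91))]
335 [(222, np.uint8(61), np.uint8(104), np.uint8(82)), (223, np.uint8(61), np.uint8(104), np.uint8(80)), (224, np.uint8(56), np.uint8(99), np.uint8(79)), (225, np.uint8(76), np.uint8(109), np.uint8(93)), (226, np.uint8(111), np.uint8(126), np.uint8(123)), (227, np.uint8(130), np.uint8(133), np.uint8(138)), (228, np.uint8(117), np.uint8(118), np.uint8(120)), (229, np.uint8(120), np
[... 349 characters left out ...]
t8(61), np.uint8(105), np.uint8(83)), (223, np.uint8(61), np.uint8(107), np.uint8(83)), (224, np.uint8(74), np.uint8(111), np.uint8(92)), (225, np.uint8(109), np.uint8(126), np.uint8(120)), (226, np.uint8(137), np.uint8(140), np.uint8(144)), (227, np.uint8(123), np.uint8(123), np.uint8(127)), (228, np.uint8(125), np.uint8(112), np.uint8(105)), (229, np.uint8(148), np.uint8(112), np.uint8(90)), (230, np.uint8(137), np.uint8(76), np.uint8(59)), (231, np.uint8(143), np.uint8(89), np.uint8(69)), (232, np.uint8(149), np.uint8(117), np.uint8(90)), (233, np.uint8(153), np.uint8(123), np.uint8(94)), (234, np.uint8(147), np.uint8(119), np.uint8(91)), (235, np.uint8(146), np.uint8(116), np.uint8(88))]
```

```bash
python3 -c "
from h import *
plan((.512,-.0201,.0285,-83.5))
"
```

```text
t 9.25 p [ 0.4223 -0.0314  0.1484] phi -83.6 F [ 0.2731 -0.0938  0.1925] op 0.0937
(0.512, -0.0201, 0.0285, -83.5) -> [-0.12 -9.05 11.99] -0.1
```

jog_arm(
  rows=[
    [0,-4.5,2,0,-0.6],
    [-0.1,-9.05,6,0,-0.6],
    [-0.1,-9.05,10,0,-0.6],
    [-0.1,-9.05,11.9,0,-0.6],
    [-0.1,-9.05,11.9,0,1],
    [-0.1,-9.05,11.9,0,1],
    [-0.1,-9.05,11.9,0,1],
    [-0.1,-9.05,11.9,0,1],
  ],
)

```text
time_s: 10.25
tool_pos: [0.5123, -0.0205, 0.031]
orientation: [-0.001, 0.745, -0.667, 0.001]
wrist_force: [-0.4, 0.3, 0.1]
opening: 0.0386
```

jog_arm(
  rows=[
    [0,0,0,0,1],
    [0,0,0,0,1],
    [0,0,0,0,1],
    [0,0,0,0,1],
    [0,0,0,0,1],
  ],
)

```text
time_s: 10.88
tool_pos: [0.5118, -0.0203, 0.0306]
orientation: [-0.0, 0.745, -0.667, 0.0]
wrist_force: [-1.1, 0.5, 5.0]
opening: 0.0287
```

jog_arm(
  rows=[
    [0,-0.2,0,0,1],
    [0,-0.4,0,0,1],
    [0,-0.4,0,0,1],
    [0,-0.4,0,0,1],
  ],
)

```text
time_s: 11.38
tool_pos: [0.5118, -0.0203, 0.0305]
orientation: [0.003, 0.746, -0.666, -0.003]
wrist_force: [-10.3, -1.2, 16.0]
opening: 0.0289
```

jog_arm(
  rows=[
    [0,-0.2,0,0,1],
    [0,-0.4,0,0,1],
    [0,-0.4,0,0,1],
    [0,-0.4,0,0,1],
  ],
)

```text
time_s: 11.88
tool_pos: [0.5119, -0.0202, 0.0304]
orientation: [0.006, 0.746, -0.666, -0.006]
wrist_force: [-19.1, -2.8, 23.7]
opening: 0.0289
```

jog_arm(
  rows=[
    [0,-0.1,-0.1,0,1],
    [0,-0.2,-0.2,0,1],
    [0,-0.2,-0.2,0,1],
    [0,-0.2,-0.2,0,1],
  ],
)

```text
time_s: 12.38
tool_pos: [0.5135, -0.0197, 0.0305]
orientation: [0.006, 0.746, -0.666, -0.006]
wrist_force: [-14.6, -3.6, 12.7]
opening: 0.0288
```

jog_arm(
  rows=[
    [0,0,0,0,0],
    [0,0.3,0,0,-0.4],
    [0,0.5,0,0,-0.6],
    [0,0.5,0,0,-0.6],
    [0,0.5,0,0,-0.6],
    [0,0.5,-5,0,-0.6],
    [0,4,-10,0,-0.6],
    [0,9,-13,0,-0.6],
  ],
)

```text
time_s: 13.38
tool_pos: [0.4334, -0.0299, 0.165]
orientation: [-0.001, 0.746, -0.666, 0.002]
wrist_force: [-0.3, -0.6, 0.0]
opening: 0.0752
```

jog_arm(
  rows=[
    [0,3,0,0,-1],
    [0,6,0,0,-1],
    [0,6,0,0,-1],
  ],
)

```text
time_s: 13.75
tool_pos: [0.3712, -0.0358, 0.1619]
orientation: [-0.0, 0.745, -0.667, 0.0]
wrist_force: [0.7, -0.2, -0.0]
opening: 0.0935
```

```bash
python3 -c "
from h import *
plan()
c=shot('top','d0');crop(c,'d1',245,140,160,120,5);crop(c,'d2',290,200,80,60,10);crop(c,'d3',350,230,160,120,5)
im=c['img'].astype(int)
for u in (318,330,335,340): print(u,[(v,*im[v,u].tolist()) for v in range(224,236)])
for nm,h in (('red',((0,8),(172,180))),('yel',((22,34),(22,34)))):
  pass
"
```

```text
t 13.75 p [ 0.3712 -0.0358  0.1619] phi -83.68 F [ 0.6719 -0.164  -0.0358] op 0.0935
318 [(224, 60, 102, 79), (225, 55, 100, 79), (226, 62, 104, 81), (227, 68, 106, 86), (228, 103, 119, 115), (229, 131, 136, 140), (230, 122, 124, 129), (231, 98, 96, 96), (232, 83, 67, 51), (233, 83, 62, 40), (234, 84, 66, 43), (235, 80, 61, 40)]
330 [(224, 59, 103, 80), (225, 66, 106, 85), (226, 93, 114, 105), (227, 130, 133, 139), (228, 131, 132, 136), (229, 115, 110, 110), (230, 119, 87, 75), (231, 140, 82, 64), (232, 152, 102, 81), (233, 161, 129, 97), (234, 165, 134, 101), (235, 165, 131, 99)]
335 [(224, 61, 103, 82), (225, 77, 106, 92), (226, 115, 127, 126), (227, 131, 134, 139), (228, 117, 116, 117), (229, 113, 86, 79), (230, 134, 73, 61), (231, 140, 88, 69), (232, 155, 123, 94), (233, 155, 122, 92), (234, 155, 125, 96), (235, 155, 125, 94)]
340 [(224, 77, 109, 93), (225, 107, 123, 119), (226, 137, 139, 144), (227, 127, 127, 131), (228, 126, 112, 106), (229, 140, 100, 79), (230, 139, 86, 66), (231, 150, 118, 89), (232, 149, 118, 88), (233, 151, 121, 92), (234, 145, 119, 88), (235, 142, 113, 85)]
```

View pics/d2.png

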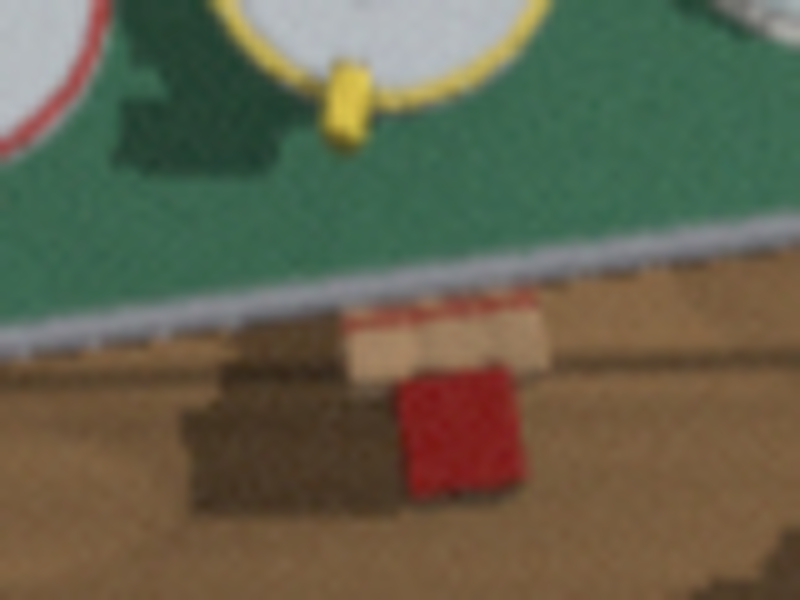

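View pics/d1.png

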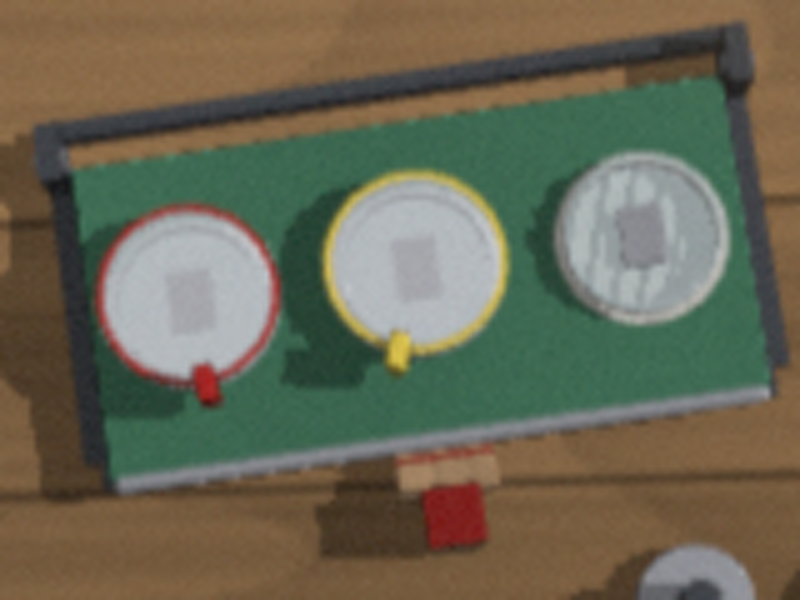

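View pics/d3.png

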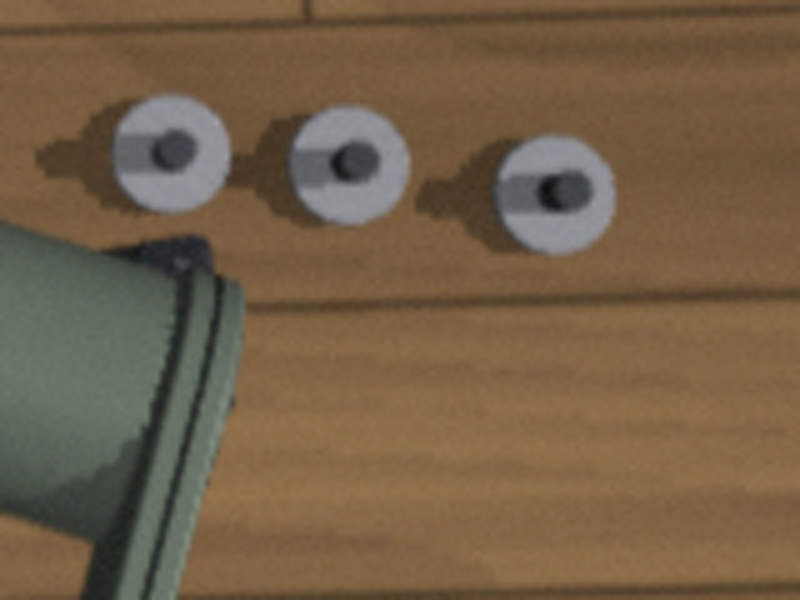

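```bash
cat >> h.py <<'E'
def lids(c,zring=.055,zfin=.080):
    im=c['img'];hsv=cv2.cvtColor(im,cv2.COLOR_RGB2HSV);out={}
    for n,rg in (('red',[(0,8),(172,180)]),('yellow',[(22,34)])):
        m=np.zeros(im.shape[:2],bool)
        for a,b in rg: m|=(hsv[...,0]>=a)&(hsv[...,0]<=b)&(hsv[...,1]>110)&(hsv[...,2]>60)
        m[:,:250]=0;m[:,410:]=0;m[:150]=0;m[224:]=0
        v,u=np.nonzero(m)
        if len(u)<20: continue
        A=np.c_[2*u,2*v,np.ones(len(u))];k=np.ones(len(u),bool)
        for _ in range(6):
            s=np.linalg.lstsq(A[k],(u**2+v**2)[k],rcond=None)[0];r=np.hypot(u-s[0],v-s[1]);R0=np.sqrt(s[2]+s[0]**2+s[1]**2);k=abs(r-R0)<1.5
        fk=r>R0+2
        fu,fv=u[fk].mean(),v[fk].mean()
        C=p2w(c,s[0],s[1],zring); 
        print(n,'ring px',s[:2].round(1),'R',R0.round(2),'C',C,'finpx',fu.round(1),fv.round(1),'fin@',p2w(c,fu,fv,zfin), fk.sum())
E
python3 -c "
from h import *
c=imaging.read_camera('top');lids(c)
T=lambda u,v,z: p2w(c,245+(u+.5)/5-.5,140+(v+.5)/5-.5,z)
print(T(207,384,.08),T(398,351,.08))
crop(c,'e1',265,180,80,60,10)
c=imaging.read_camera('scene');crop(c,'e2',285,245,100,75,8)
"
```

```text
red ring px [282.  198.6] R 17.78 C [0.6242 0.1091 0.055 ] finpx 286.6 219.1 fin@ [0.5679 0.0959 0.08  ] 11
yellow ring px [327.6 191.9] R 17.82 C [ 0.6375 -0.0049  0.055 ] finpx 323.9 212.7 fin@ [0.5808 0.0053 0.08  ] 14
[0.5746 0.0973 0.08  ] [0.5879 0.0043 0.08  ]
```

View pics/e1.png

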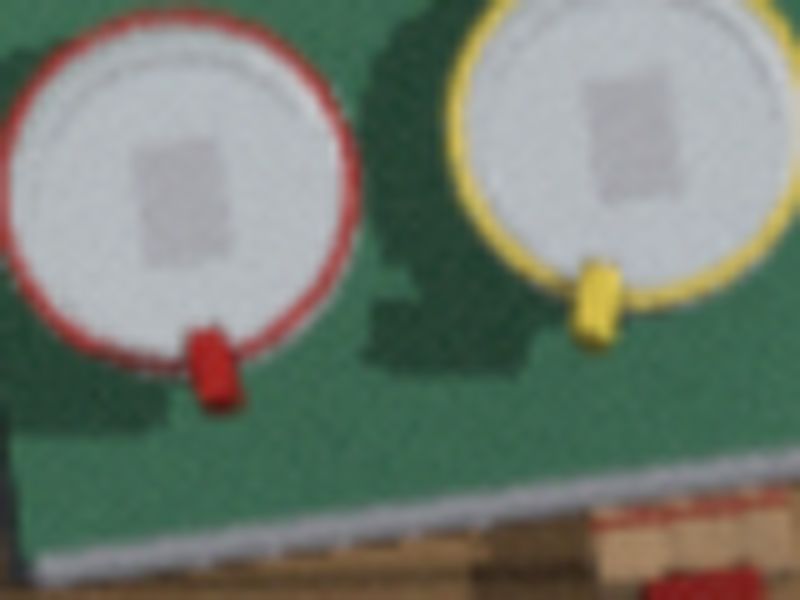

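View pics/e2.png

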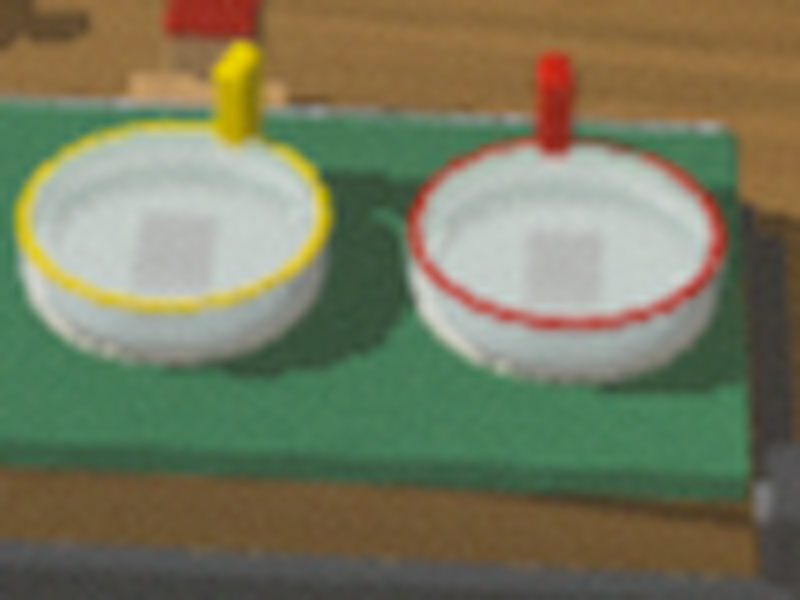

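```bash
python3 -c "
from h import *
plan((.573,.097,.14,-76.6),(.573,.097,.083,-76.6))
"
```

```text
t 13.9 p [ 0.3733 -0.036   0.1622] phi -83.62 F [ 1.372  -0.4544  0.4135] op 0.0941
(0.573, 0.097, 0.14, -76.6) -> [-11.   -21.32   2.25] -7.0
(0.573, 0.097, 0.083, -76.6) -> [-11.   -21.31   7.95] -7.0
```

jog_arm(
  rows=[
    [-2,-4,0,0,-0.1],
    [-4,-8,0,-2,-0.1],
    [-6,-12,0,-4,-0.1],
    [-8,-16,1,-6,-0.1],
    [-10,-19.5,2,-7,-0.1],
    [-11,-21.3,2.2,-7,-0.1],
    [-11,-21.3,2.2,-7,-0.1],
    [-11,-21.3,2.2,-7,-0.1],
  ],
)

```text
time_s: 14.9
tool_pos: [0.5714, 0.097, 0.1393]
orientation: [0.0, 0.785, -0.62, -0.0]
wrist_force: [0.4, 0.2, 0.3]
opening: 0.0521
```

```bash
python3 -c "
from h import *
plan((.573,.097,.083,-76.6))
"
```

```text
t 14.9 p [0.5714 0.097  0.1393] phi -76.6 F [0.3781 0.2213 0.3475] op 0.0521
(0.573, 0.097, 0.083, -76.6) -> [ 0.04 -0.16  5.63] -0.0
```

jog_arm(
  rows=[
    [0,0,2,0,-0.1],
    [0,-0.1,4,0,-0.1],
    [0,-0.1,5.6,0,0.1],
    [0,-0.1,5.6,0,0.4],
    [0,-0.1,5.6,0,0.6],
    [0,-0.1,5.6,0,0.65],
    [0,-0.1,5.6,0,0.65],
    [0,-0.1,5.6,0,0.65],
  ],
)

```text
time_s: 15.9
tool_pos: [0.5728, 0.0974, 0.0843]
orientation: [-0.0, 0.785, -0.62, 0.0]
wrist_force: [0.5, 0.5, 0.3]
opening: 0.0165
```

```bash
python3 -c "
from h import *
plan((.573,.097,.083,-76.6))
c=imaging.read_camera('scene');crop(c,'f2',305,205,100,100,6)
c=imaging.read_camera('top');crop(c,'f1',240,150,120,100,6)
"
```

```text
t 15.9 p [0.5728 0.0974 0.0843] phi -76.61 F [0.5201 0.5102 0.2555] op 0.0165
(0.573, 0.097, 0.083, -76.6) -> [ 0.04 -0.01  0.13] -0.0
```

View pics/f2.png

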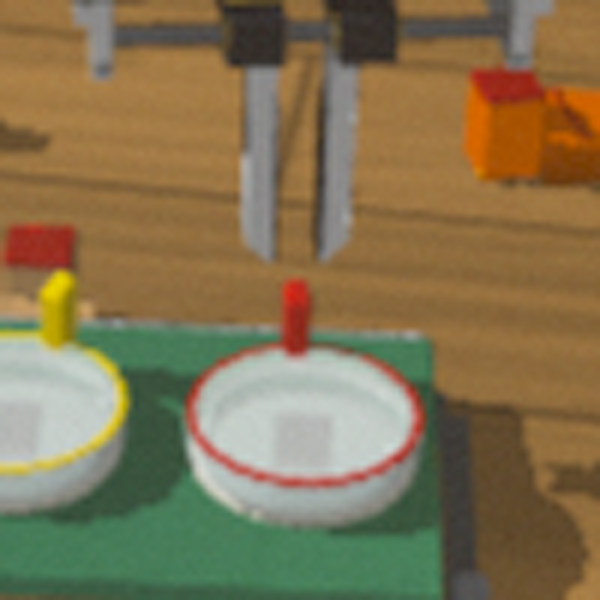

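View pics/f1.png

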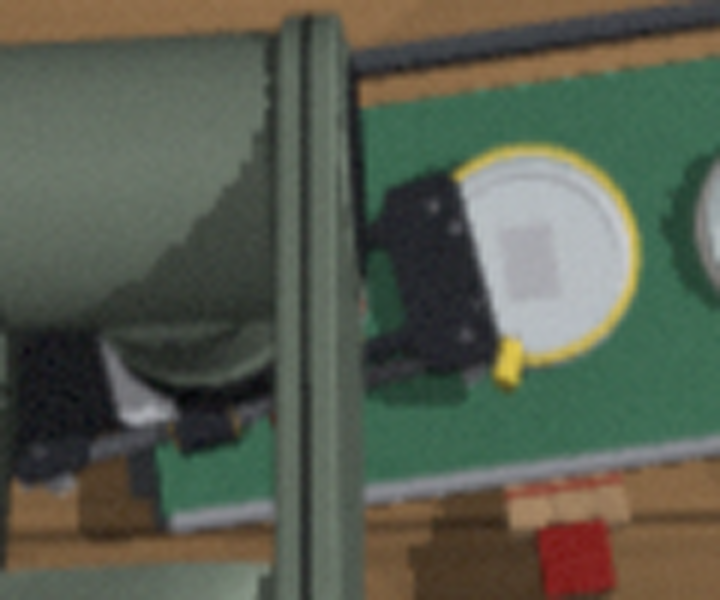

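```bash
python3 -c "
from h import *
c=imaging.read_camera('scene')
s,p,M,phi=pose();print(p)
for d in(-.0085,.0085): print('tip',w2p(c,p+M@[d,0,.017]), 'tcp',w2p(c,p+M@[d,0,0]))
print('fin top',w2p(c,[.5765,.0977,.080]),'finbase',w2p(c,[.5765,.0977,.055]),'center ring',w2p(c,[.6242,.1091,.055]))
print('y fin top',w2p(c,[.5893,.004,.080]))
"
```

```text
[0.5727 0.0974 0.0839]
tip [356.7679 256.6058] tcp [357.0206 250.76  ]
tip [349.741  256.7975] tcp [349.9345 250.9509]
fin top [353.3414 253.123 ] finbase [353.0163 261.6671] center ring [355.1075 273.8627]
y fin top [313.8834 252.0166]
```

```bash
python3 -c "
from h import *
c=imaging.read_camera('scene')
for P in ([.3945,-.0334,.0125],[.3945,-.0334,.0295],[.3945,-.0334,.046],[.512,-.02,.0115],[.512,-.02,.046]):
  q=w2p(c,P); print(P,q,(q-[195,190])*3.2,(q-[270,220])*10)
"
```

```text
[0.3945, -0.0334, 0.0125] [315.6014 232.6215] [385.9246 136.3887] [456.0143 126.2147]
[0.3945, -0.0334, 0.0295] [315.5213 227.5189] [385.668  120.0605] [455.2126  75.189 ]
[0.3945, -0.0334, 0.046] [315.4423 222.4964] [385.4155 103.9886] [454.4234  24.9644]
[0.512, -0.02, 0.0115] [311.4671 256.4253] [372.6947 212.5608] [414.671  364.2525]
[0.512, -0.02, 0.046] [311.2239 245.4805] [371.9165 177.5377] [412.2392 254.8053]
```

```bash
python3 -c "
from h import *
c=imaging.read_camera('scene');crop(c,'f3',330,225,50,40,15)
"
```

```text
(no output)
```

View pics/f3.png

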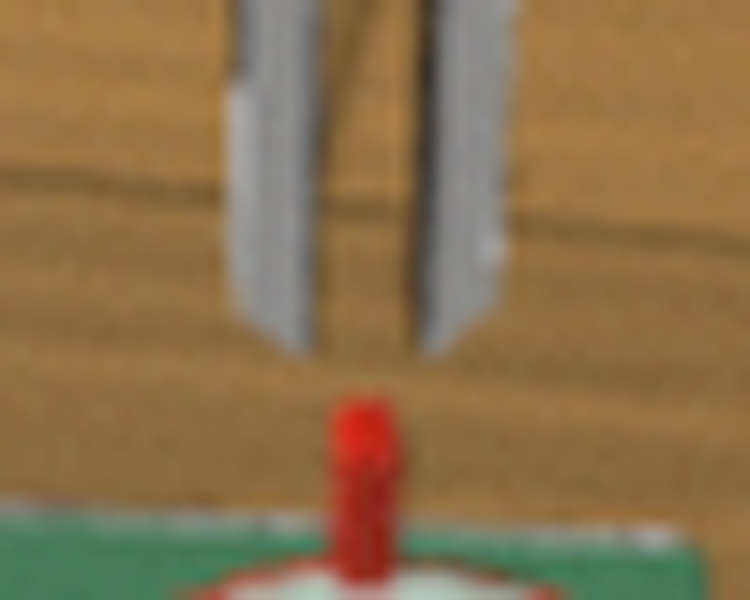

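```bash
python3 -c "
from h import *
c=imaging.read_camera('top'); print(p2w(c,336,243.2,.046))
s,p,M,phi=pose();print(p,M,s['joint_pos'])
crop(c,'f4',290,170,60,50,12)
print((w2p(c,p)),w2p(c,p+[0,0,.08]))
"; python3 -c "
import station,inspect; from station import robot; print(dir(robot))"
```

```text
[ 0.5095 -0.0221  0.046 ]
[0.5726 0.0974 0.0838] [[ 0.2316 -0.9728 -0.0001]
 [-0.9728 -0.2316 -0.    ]
 [ 0.      0.0001 -1.    ]] [ 0.0195  0.3277  1.6271 -0.      1.1869  1.3566]
[285.8339 216.9466] [282.1314 210.9489]
['IKError', '__class__', '__delattr__', '__dict__', '__dir__', '__doc__', '__eq__', '__format__', '__ge__', '__getattribute__', '__getstate__', '__gt__', '__hash__', '__init__', '__init_subclass__', '__le__', '__lt__', '__module__', '__ne__', '__new__', '__reduce__', '__reduce_ex__', '__repr__', '__setattr__', '__sizeof__', '__str__', '__subclasshook__', '__weakref__', 'hand_in', 'tip_extent']
```

```bash
python3 -c "
from h import *
c=imaging.read_camera('scene')
p=np.array([.2021,.5375,.191]); x=np.array([.352,.936,0])
for s in(-1,1): print([w2p(c,p+s*.047*x-[0,0,d]) for d in (.017,0,-.01)])
im=cv2.imread('pics/scene0.png');cv2.imwrite('pics/f5.png',cv2.resize(im[80:180,490:600],None,fx=6,fy=6))
"
```

```text
[array([510.7479, 164.3691]), array([512.06  , 158.7688]), array([512.8406, 155.4369])]
[array([546.2411, 171.2877]), array([547.8606, 165.5447]), array([548.8245, 162.1266])]
```

View pics/f5.png

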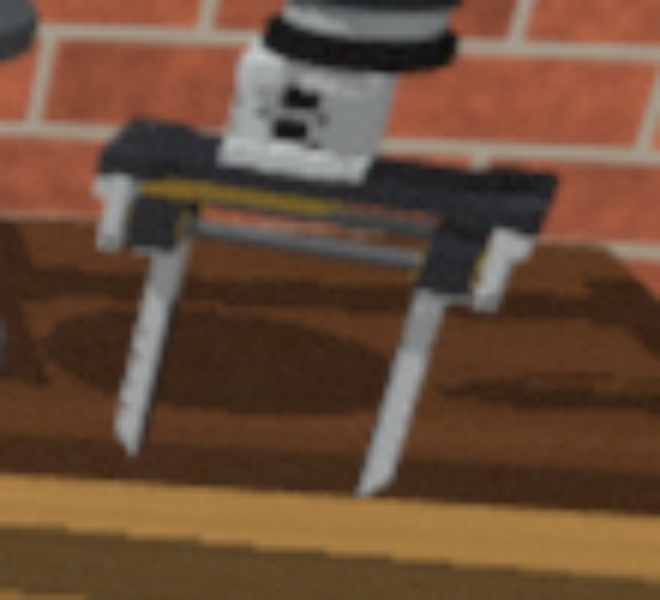

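jog_arm(
  rows=[
    [0,0,0,0,0.7],
    [0,0,0,0,0.8],
    [0,0,0,0,0.9],
    [0,0,0,0,0.9],
    [0,0,0,0,0.9],
  ],
)

```text
time_s: 16.88
tool_pos: [0.5726, 0.0973, 0.0839]
orientation: [0.0, 0.785, -0.62, -0.0]
wrist_force: [-0.1, -0.1, 0.2]
opening: 0.0045
```

jog_arm(
  rows=[
    [0,0,0,0,0.6],
    [0,0,0,0,0.6],
    [0,0,0,0,0.6],
    [0,0,1,0,0.6],
    [0,0,1.5,0,0.6],
    [0,0,2,0,0.6],
    [0,0,2.5,0,0.6],
    [0,0,2.5,0,0.6],
  ],
)

```text
time_s: 17.88
tool_pos: [0.5721, 0.0973, 0.0582]
orientation: [0.0, 0.785, -0.62, -0.0]
wrist_force: [-0.0, -0.4, -0.4]
opening: 0.0187
```

```bash
python3 -c "
from h import *
plan((.573,.097,.056,-76.6))
c=imaging.read_camera('scene');crop(c,'f6',330,225,50,40,15)
"
```

```text
t 17.88 p [0.5721 0.0973 0.0582] phi -76.61 F [-0.0485 -0.4254 -0.3563] op 0.0187
(0.573, 0.097, 0.056, -76.6) -> [ 0.05 -0.08  0.22] -0.0
```

View pics/f6.png

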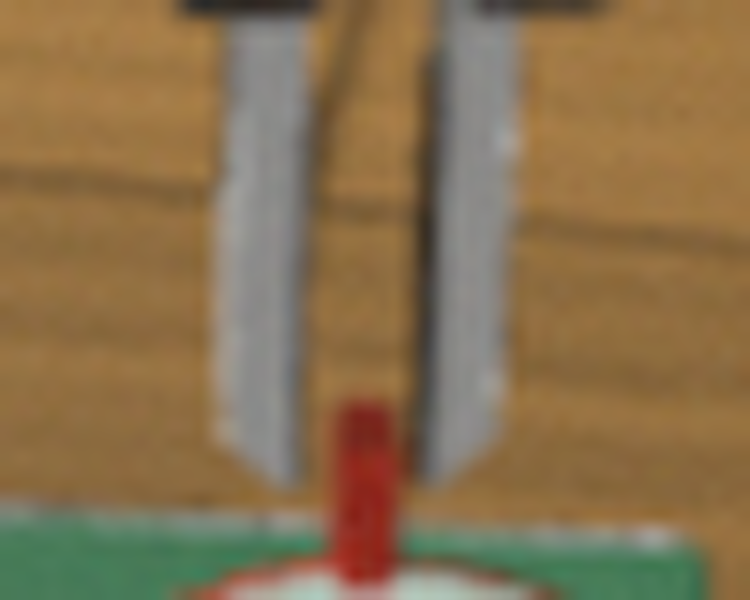

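jog_arm(
  rows=[
    [0,0,0,0,0.7],
    [0,0,0,0,0.76],
    [0,0,0,0,0.79],
    [0,0,0,0,0.8],
    [0,0,0,0,0.8],
    [0,0,0,0,0.8],
  ],
)

```text
time_s: 18.68
tool_pos: [0.5727, 0.0974, 0.059]
orientation: [-0.0, 0.785, -0.62, 0.0]
wrist_force: [0.1, 0.5, 1.5]
opening: 0.0099
```

jog_arm(
  rows=[
    [0,0,-0.1,0,0.8],
    [0,0,-0.2,0,0.8],
    [0,0,-0.3,0,0.8],
    [0,0,-0.3,0,0.8],
  ],
)

```text
time_s: 19.18
tool_pos: [0.5726, 0.0973, 0.0619]
orientation: [-0.0, 0.785, -0.62, 0.0]
wrist_force: [-0.3, 0.4, -1.2]
opening: 0.0096
```

```bash
python3 -c "
from h import *
plan()
c=imaging.read_camera('scene');crop(c,'f7',315,225,80,75,8)
"
```

```text
t 19.18 p [0.5726 0.0973 0.0619] phi -76.61 F [-0.3094  0.359  -1.1959] op 0.0096
```

View pics/f7.png

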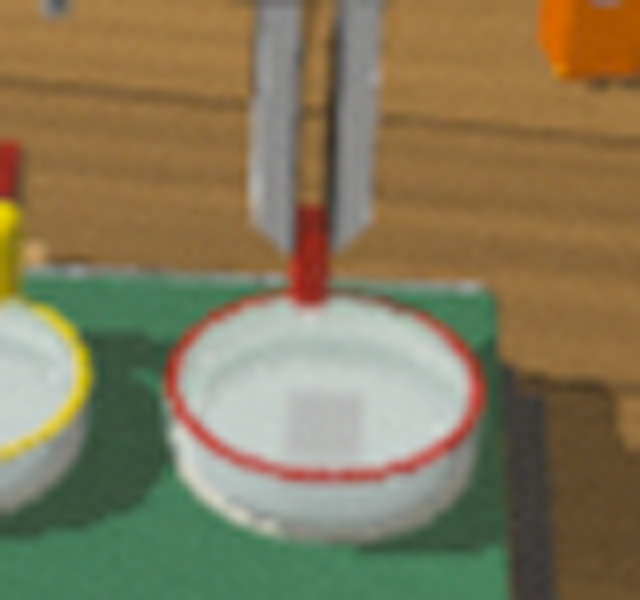

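```bash
cat >> h.py <<'E'
def ringrows(im,col,u0,u1,v0=240,v1=300):
    hsv=cv2.cvtColor(im,cv2.COLOR_RGB2HSV)
    h=hsv[...,0].astype(int); d=(np.minimum(h,180-h) if col=='red' else abs(h-28))
    w=((d<10)*np.clip(hsv[...,1].astype(float)-90,0,None))[v0:v1]
    for u in range(u0,u1,6):
        x=w[:,u]; v=np.arange(v0,v1); nz=np.nonzero(x)[0]
        if len(nz)==0: continue
        mid=(nz[0]+nz[-1])/2+v0
        top=(x*v)[v<mid].sum()/max(x[v<mid].sum(),1e-9); bot=(x*v)[v>=mid].sum()/max(x[v>=mid].sum(),1e-9)
        print(u,'front',round(top,2),'back',round(bot,2),'sep',round(bot-top,2))
E
python3 -c "
from h import *
for f in ('scene0','now'):
  im=cv2.imread('pics/scene0.png')[:,:,::-1] if f=='scene0' else imaging.read_camera('scene')['img']
  im=np.ascontiguousarray(im);print(f);ringrows(im,'red',338,378)
c=imaging.read_camera('scene')
u=np.array([np.cos(.234),np.sin(.234),0])
C=np.array([.6242,.1091,.055])
for a in (0,.05,.1,.175):
  P=C+u*.037-[0,0,.006]  # pivot bumps z .049
  def rotp(r,z):
    # radial r along u (back +), height above pivot
    x=r-.037; zz=z-.049
    # raise front: rotate
    X=x*np.cos(a)+zz*np.sin(a); Z=-x*np.sin(a)+zz*np.cos(a)
    return np.append((C+u*(.037+X))[:2],.049+Z)
  print(a,[w2p(c,rotp(r,z)).round(1) for r,z in ((-.046,.055),(.046,.055),(-.049,.08))], 'rise fin',rotp(-.049,.0675)[2]-.0675)
"
```

```text
scene0
338 front 270.43 back 278.91 sep 8.49
344 front 0.0 back 283.0 sep 283.0
350 front 265.0 back 285.0 sep 20.0
356 front 258.7 back 286.0 sep 27.3
362 front 0.0 back 285.0 sep 285.0
368 front 0.0 back 283.0 sep 283.0
374 front 240.44 back 275.76 sep 35.32
now
338 front 267.08 back 277.0 sep 9.92
344 front 263.0 back 282.0 sep 19.0
350 front 261.0 back 284.0 sep 23.0
356 front 0.0 back 284.0 sep 284.0
362 front 0.0 back 284.0 sep 284.0
368 front 281.0 back 282.0 sep 1.0
374 front 271.34 back 275.26 sep 3.92
0 [array([353.2, 262.4]), array([357.2, 286.2]), array([353.4, 253.1])] rise fin 0.0
0.05 [array([353.2, 261.1]), array([357.2, 286.5]), array([353.5, 252. ])] rise fin 0.004275088374585206
0.1 [array([353.3, 259.8]), array([357.2, 286.7]), array([353.6, 251. ])] rise fin 0.008493250889270693
0.175 [array([353.4, 258.1]), array([357.2, 287.1]), array([353.8, 249.7])] rise fin 0.014690740802790522
```

jog_arm(
  rows=[
    [0,0,0.15,0,0.8],
    [0,0,0.35,0,0.8],
    [0,0,0.35,0,0.8],
    [0,0,0.35,0,0.7],
    [0,0,0.35,0,0.7],
    [0,0.2,-0.2,0,0.7],
    [0,0.4,-0.4,0,0.7],
    [0,0.4,-0.4,0,0.7],
  ],
)

```text
time_s: 20.32
tool_pos: [0.5688, 0.0964, 0.0663]
orientation: [-0.0, 0.785, -0.62, 0.0]
wrist_force: [-0.6, 0.3, 0.3]
opening: 0.0141
```

```bash
python3 -c "
from h import *
plan()
c=imaging.read_camera('scene');crop(c,'g2',315,225,80,75,8)
ringrows(c['img'],'red',344,375)
"
```

```text
t 20.32 p [0.5688 0.0964 0.0663] phi -76.61 F [-0.649   0.2727  0.3183] op 0.0141
344 front 264.0 back 282.77 sep 18.77
350 front 0.0 back 284.0 sep 284.0
356 front 0.0 back 285.0 sep 285.0
362 front 284.0 back 285.0 sep 1.0
368 front 266.0 back 282.0 sep 16.0
374 front 272.42 back 276.23 sep 3.81
```

View pics/g2.png

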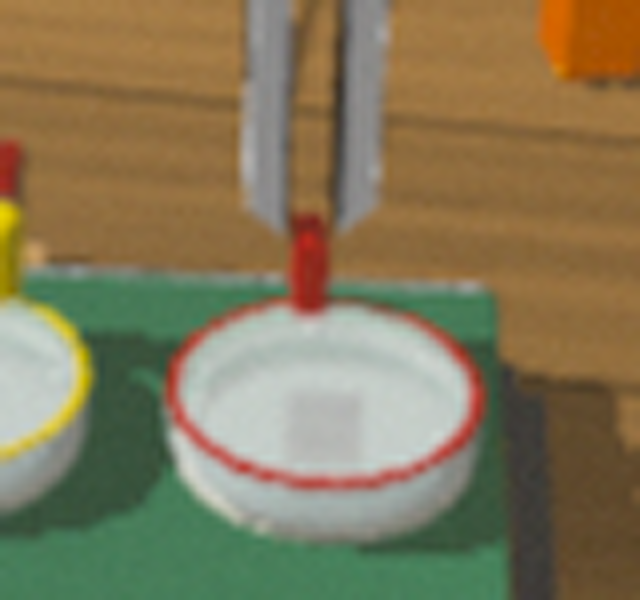

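jog_arm(
  rows=[
    [0,0,0,0,0.76],
    [0,0,0,0,0.785],
    [0,0,0,0,0.793],
    [0,0,0,0,0.793],
    [0,0,-0.1,0,0.793],
    [0,0,-0.3,0,0.793],
    [0,0,-0.5,0,0.793],
    [0,0,-0.5,0,0.793],
  ],
)

```text
time_s: 21.38
tool_pos: [0.5689, 0.0964, 0.0712]
orientation: [-0.0, 0.785, -0.62, 0.0]
wrist_force: [0.0, 1.2, -0.2]
opening: 0.0099
```

```bash
python3 -c "
from h import *
plan()
c=imaging.read_camera('scene');crop(c,'g3',315,225,80,75,8)
ringrows(c['img'],'red',344,375)
"
```

```text
t 21.38 p [0.5689 0.0964 0.0712] phi -76.61 F [ 0.0005  1.1796 -0.2233] op 0.0099
344 front 262.0 back 282.0 sep 20.0
350 front 260.0 back 284.0 sep 24.0
356 front 260.0 back 285.0 sep 25.0
362 front 0.0 back 284.0 sep 284.0
368 front 264.0 back 282.0 sep 18.0
374 front 270.46 back 274.87 sep 4.41
```

View pics/g3.png

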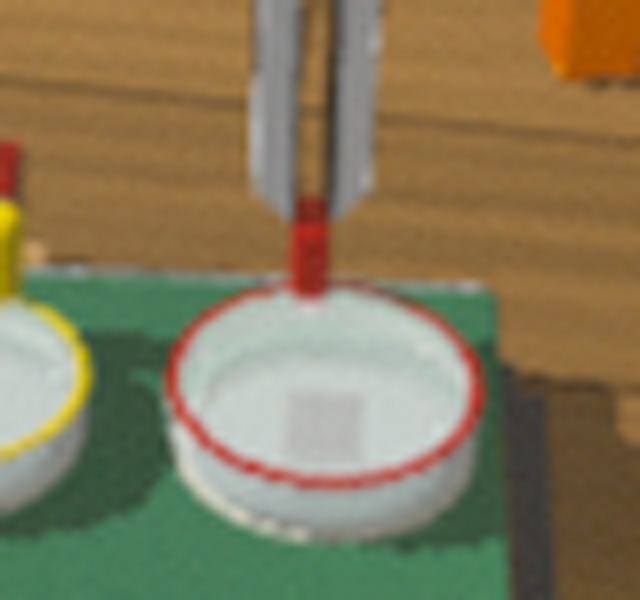

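jog_arm(
  rows=[
    [0,-0.1,-0.1,0,0.793],
    [0,-0.2,-0.25,0,0.793],
    [0,-0.25,-0.4,0,0.793],
    [0,-0.35,-0.55,0,0.793],
    [0,-0.4,-0.7,0,0.793],
    [0,-0.48,-0.85,0,0.793],
    [0,-0.55,-1,0,0.793],
    [0,-0.55,-1,0,0.793],
  ],
)

```text
time_s: 22.42
tool_pos: [0.5743, 0.0977, 0.0811]
orientation: [-0.0, 0.785, -0.62, 0.0]
wrist_force: [0.6, -0.7, -0.3]
opening: 0.0099
```

```bash
python3 -c "
from h import *
plan()
c=imaging.read_camera('scene');crop(c,'g4',315,225,80,75,8)
ringrows(c['img'],'red',344,375)
"
```

```text
t 22.43 p [0.5743 0.0977 0.0811] phi -76.61 F [ 0.6313 -0.7439 -0.2753] op 0.0099
344 front 260.0 back 282.49 sep 22.49
350 front 258.0 back 285.0 sep 27.0
356 front 255.92 back 286.0 sep 30.07
362 front 259.0 back 285.0 sep 26.0
368 front 262.0 back 282.82 sep 20.82
374 front 269.79 back 274.93 sep 5.14
```

View pics/g4.png

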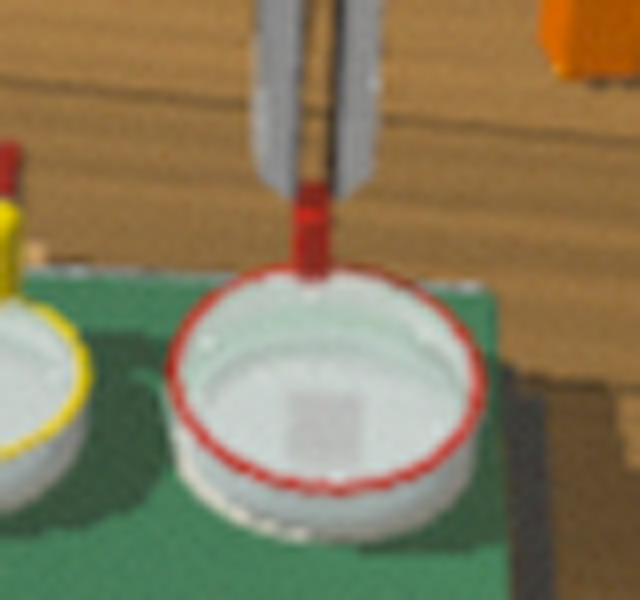

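jog_arm(
  rows=[
    [0,0,-0.05,0,0.793],
    [0,0,-0.05,0,0.793],
    [0,0,-0.05,0,0.793],
    [0,0,-0.05,0,0.793],
    [0,0,-0.05,0,0.793],
    [0,0,-0.05,0,0.793],
    [0,0,-0.05,0,0.793],
    [0,0,-0.05,0,0.793],
  ],
)

```text
time_s: 23.48
tool_pos: [0.574, 0.0977, 0.0813]
orientation: [0.0, 0.785, -0.62, -0.0]
wrist_force: [-0.9, -0.2, -1.0]
opening: 0.0099
```

jog_arm(
  rows=[
    [0,0,0,0,0.793],
    [0,0,0,0,0.793],
    [0,0,0,0,0.793],
    [0,0,0,0,0.793],
  ],
)

```text
time_s: 23.98
tool_pos: [0.5741, 0.0977, 0.0814]
orientation: [-0.0, 0.785, -0.62, 0.0]
wrist_force: [-0.7, 1.0, -0.3]
opening: 0.0096
```

```bash
python3 -c "
from h import *
plan()
c=imaging.read_camera('scene');crop(c,'g5',315,225,80,75,8)
"
```

```text
t 23.98 p [0.5741 0.0977 0.0814] phi -76.62 F [-0.6751  0.9725 -0.2953] op 0.0096
```

View pics/g5.png

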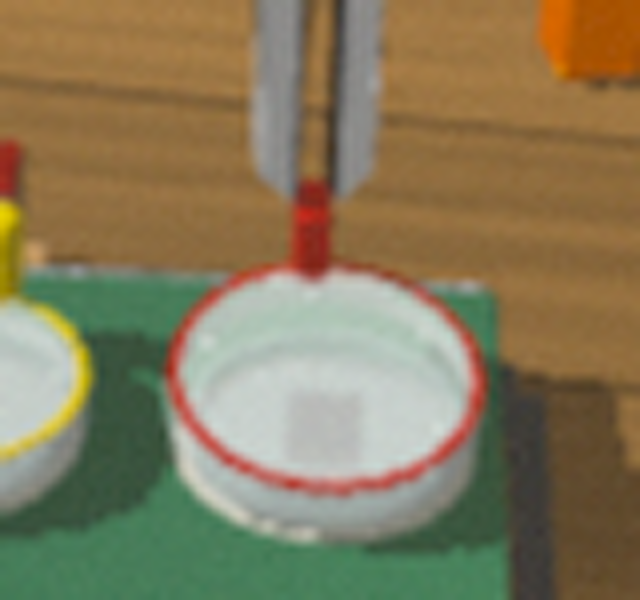

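Held about 1.5 s at roughly 15 mm with the back rim down. Lowering along the same arc.

jog_arm(
  rows=[
    [0,0.1,0.25,0,0.793],
    [0,0.25,0.45,0,0.793],
    [0,0.35,0.65,0,0.793],
    [0,0.45,0.85,0,0.793],
    [0,0.5,1.05,0,0.793],
    [0,0.53,1.25,0,0.793],
    [0,0.53,1.45,0,0.793],
    [0,0.53,1.5,0,0.793],
  ],
)

```text
time_s: 25.02
tool_pos: [0.5688, 0.0965, 0.0662]
orientation: [0.0, 0.785, -0.62, -0.0]
wrist_force: [-0.4, 1.3, 0.3]
opening: 0.0103
```

jog_arm(
  rows=[
    [0,0,0.1,0,0.793],
    [0,0,0.1,0,0.793],
    [0,0,0.1,0,0.7],
    [0,0,0.1,0,0.6],
    [0,0,0.1,0,0.6],
    [0,0,-2,0,0.6],
    [0,0,-5,0,0.6],
    [0,0,-7,0,0.6],
  ],
)

```text
time_s: 26.02
tool_pos: [0.5696, 0.0965, 0.1379]
orientation: [-0.001, 0.785, -0.62, 0.001]
wrist_force: [0.1, 0.4, 0.1]
opening: 0.0188
```

```bash
python3 -c "
from h import *
plan()
c=imaging.read_camera('scene');crop(c,'g6',315,225,80,75,8)
c=imaging.read_camera('top');lids(c);shot('top','g7')
"
```

```text
t 26.02 p [0.5696 0.0965 0.1379] phi -76.61 F [0.0552 0.356  0.0795] op 0.0188
yellow ring px [327.7 191.9] R 17.72 C [ 0.6374 -0.0052  0.055 ] finpx 323.9 212.7 fin@ [0.5808 0.0053 0.08  ] 14
```

View pics/g6.png

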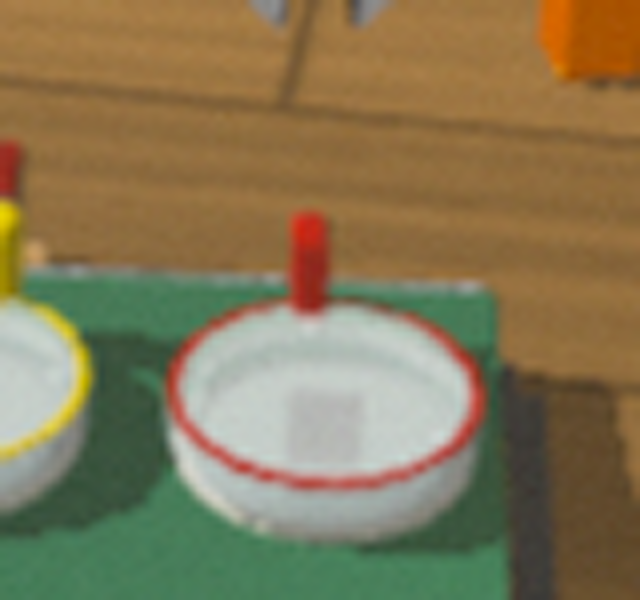

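```bash
python3 -c "
from h import *
plan((.5814,.0052,.138,-100.5),(.5814,.0052,.0663,-100.5))
"
```

```text
t 26.18 p [0.57   0.0965 0.1376] phi -76.61 F [ 0.5514  1.0434 -0.2944] op 0.0188
(0.5814, 0.0052, 0.138, -100.5) -> [ 9.14  1.01 -0.04] 23.9
(0.5814, 0.0052, 0.0663, -100.5) -> [9.14 1.03 7.13] 23.9
```

jog_arm(
  rows=[
    [3,0.3,0,8,0.6],
    [6,0.7,0,16,0.6],
    [9.1,1,0,23.9,0.6],
    [9.1,1,0,23.9,0.6],
    [9.1,1,3,23.9,0.6],
    [9.1,1,4.5,23.9,0.6],
    [9.1,1,4.5,23.9,0.6],
  ],
)

```text
time_s: 27.05
tool_pos: [0.5782, 0.0066, 0.0892]
orientation: [-0.002, -0.64, 0.768, 0.002]
wrist_force: [0.5, 0.5, 0.3]
opening: 0.019
```

```bash
python3 -c "
from h import *
plan((.5814,.0052,.0663,-100.5))
c=imaging.read_camera('scene');crop(c,'h1',275,220,80,75,8)
c=imaging.read_camera('top');lids(c)
"
```

```text
t 27.05 p [0.5782 0.0066 0.0892] phi -100.43 F [0.546  0.4886 0.3075] op 0.019
(0.5814, 0.0052, 0.0663, -100.5) -> [ 0.08 -0.35  2.28] 0.1
red ring px [281.1 198.6] R 17.01 C [0.6244 0.1112 0.055 ] finpx nan nan fin@ [nan nan nan] 0h.py:36: RuntimeWarning: Mean of empty slice.
  fu,fv=u[fk].mean(),v[fk].mean()
  ret = ret.dtype.type(ret / rcount)
```

View pics/h1.png

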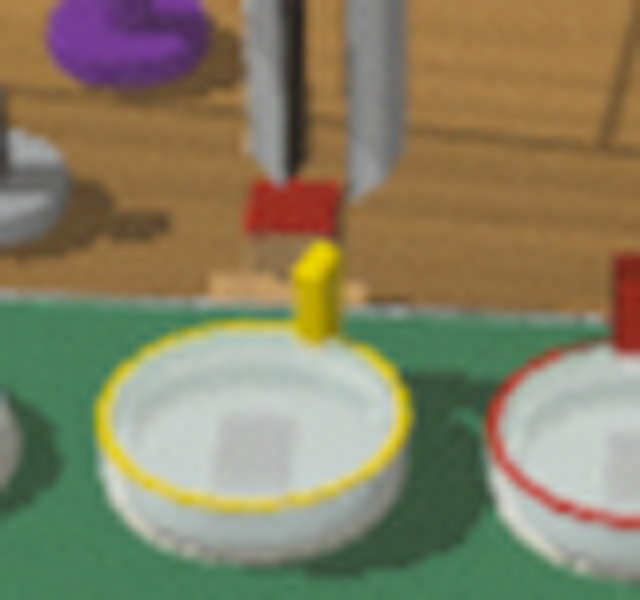

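jog_arm(
  rows=[
    [0,0,0,0,0.6],
    [0,0,0,0,0.6],
  ],
)

```text
time_s: 27.4
tool_pos: [0.581, 0.0056, 0.0924]
orientation: [0.001, -0.639, 0.769, -0.001]
wrist_force: [-0.2, 0.2, 0.1]
opening: 0.0187
```

```bash
python3 -c "
from h import *
plan((.5814,.0052,.0663,-100.5))
"
```

```text
t 27.4 p [0.581  0.0056 0.0924] phi -100.5 F [-0.2061  0.1632  0.0611] op 0.0187
(0.5814, 0.0052, 0.0663, -100.5) -> [ 0.03 -0.05  2.61] -0.0
```

jog_arm(
  rows=[
    [0,-0.05,1.2,0,0.6],
    [0,-0.05,2,0,0.6],
    [0,-0.05,2.6,0,0.6],
    [0,-0.05,2.6,0,0.7],
    [0,-0.05,2.6,0,0.7],
    [0,-0.05,2.6,0,0.7],
  ],
)

```text
time_s: 28.15
tool_pos: [0.5811, 0.0055, 0.0658]
orientation: [0.0, -0.639, 0.769, -0.0]
wrist_force: [-1.8, 0.2, 0.2]
opening: 0.0144
```

```bash
python3 -c "
from h import *
plan((.5814,.0052,.0663,-100.5))
c=imaging.read_camera('scene');crop(c,'h2',275,220,80,75,8)
"
```

```text
t 28.15 p [0.5811 0.0055 0.0658] phi -100.52 F [-1.785   0.1888  0.2211] op 0.0144
(0.5814, 0.0052, 0.0663, -100.5) -> [ 0.02 -0.03 -0.05] -0.0
```

View pics/h2.png

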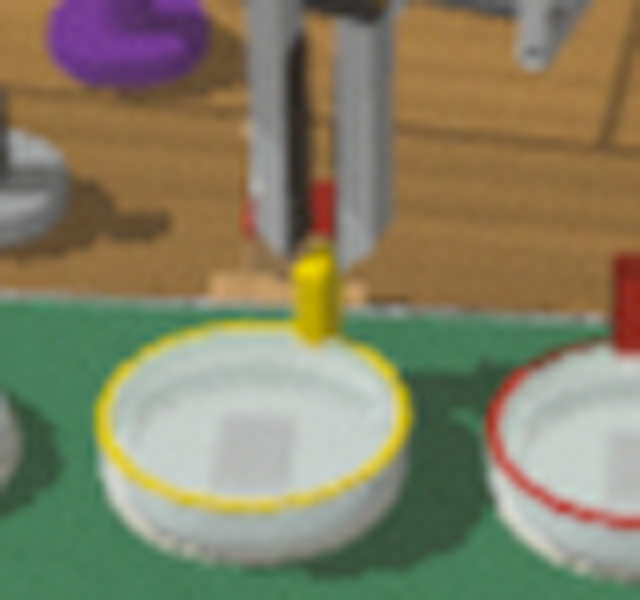

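jog_arm(
  rows=[
    [0,0,0,0,0.76],
    [0,0,0,0,0.785],
    [0,0,0,0,0.793],
    [0,0,0,0,0.793],
    [0,0,0,0,0.793],
    [0,-0.03,-0.15,0,0.793],
    [0,-0.1,-0.35,0,0.793],
    [0,-0.1,-0.35,0,0.793],
  ],
)

```text
time_s: 29.2
tool_pos: [0.5818, 0.0053, 0.069]
orientation: [0.0, -0.639, 0.769, -0.0]
wrist_force: [0.8, 0.2, -0.5]
opening: 0.01
```

```bash
python3 -c "
from h import *
plan()
c=imaging.read_camera('scene');crop(c,'h3',275,220,80,75,8)
"
```

```text
t 29.2 p [0.5818 0.0053 0.069 ] phi -100.52 F [ 0.8179  0.1678 -0.4932] op 0.01
```

View pics/h3.png

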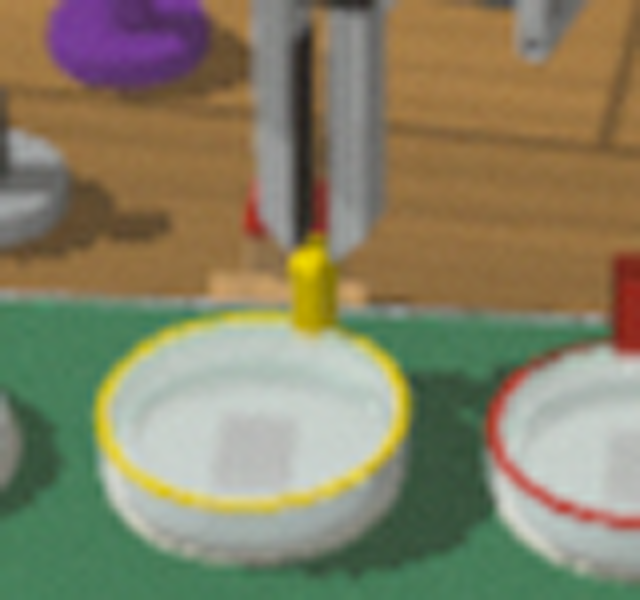

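jog_arm(
  rows=[
    [0,-0.08,-0.15,0,0.793],
    [0,-0.14,-0.3,0,0.793],
    [0,-0.2,-0.45,0,0.793],
    [0,-0.27,-0.6,0,0.793],
    [0,-0.33,-0.75,0,0.793],
    [0,-0.4,-0.95,0,0.793],
    [0,-0.46,-1.15,0,0.793],
    [0,-0.46,-1.17,0,0.793],
  ],
)

```text
time_s: 30.25
tool_pos: [0.5865, 0.0045, 0.0809]
orientation: [0.0, -0.639, 0.769, -0.0]
wrist_force: [0.4, 0.5, -0.9]
opening: 0.0097
```

```bash
python3 -c "
from h import *
plan()
c=imaging.read_camera('scene');crop(c,'h4',275,220,80,75,8)
"
```

```text
t 30.25 p [0.5865 0.0045 0.0809] phi -100.52 F [ 0.3592  0.5496 -0.8652] op 0.0097
```

View pics/h4.png

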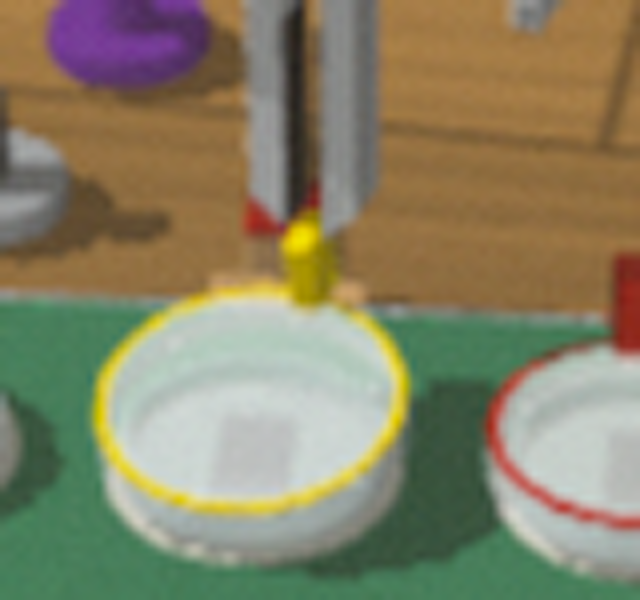

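Same tilt as the red lid (front 323→287, back unchanged). Hold, then lower.

jog_arm(
  rows=[
    [0,0,0,0,0.793],
    [0,0,0,0,0.793],
    [0,0,0,0,0.793],
    [0,0,0,0,0.793],
    [0,0,0,0,0.793],
    [0,0,0,0,0.793],
    [0,0,0,0,0.793],
    [0,0,0,0,0.793],
  ],
)

```text
time_s: 31.3
tool_pos: [0.5862, 0.0045, 0.0806]
orientation: [-0.0, -0.639, 0.769, -0.0]
wrist_force: [0.1, -0.1, -0.8]
opening: 0.0095
```

jog_arm(
  rows=[
    [0,0,0,0,0.793],
    [0,0,0,0,0.793],
    [0,0,0,0,0.793],
  ],
)

```text
time_s: 31.68
tool_pos: [0.5862, 0.0045, 0.0806]
orientation: [-0.0, -0.639, 0.769, 0.0]
wrist_force: [-0.5, 0.4, -0.2]
opening: 0.0098
```

```bash
python3 -c "
from h import *
plan()
c=imaging.read_camera('scene');crop(c,'h5',275,220,80,75,8)
"
```

```text
t 31.68 p [0.5862 0.0045 0.0806] phi -100.52 F [-0.4959  0.3584 -0.2495] op 0.0098
```

View pics/h5.png

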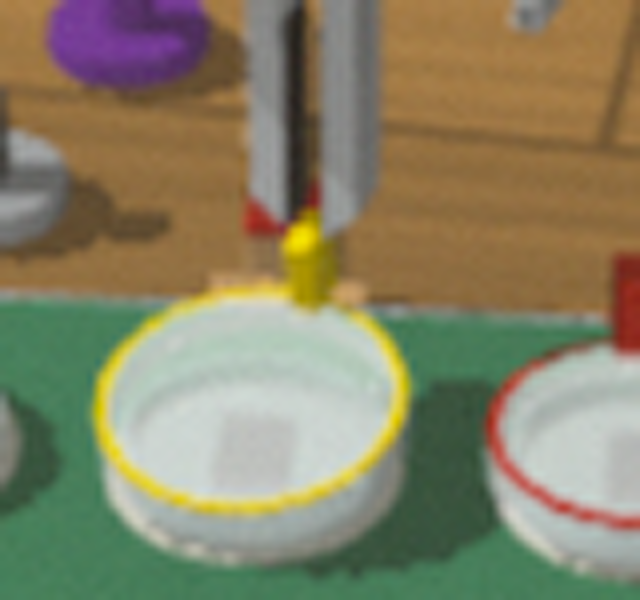

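jog_arm(
  rows=[
    [0,0.1,0.2,0,0.793],
    [0,0.22,0.4,0,0.793],
    [0,0.3,0.6,0,0.793],
    [0,0.4,0.8,0,0.793],
    [0,0.47,1,0,0.793],
    [0,0.53,1.2,0,0.793],
    [0,0.53,1.4,0,0.793],
    [0,0.53,1.5,0,0.793],
  ],
)

```text
time_s: 32.72
tool_pos: [0.5808, 0.0055, 0.0654]
orientation: [-0.0, -0.639, 0.769, 0.0]
wrist_force: [-0.4, -0.2, 0.5]
opening: 0.0098
```

jog_arm(
  rows=[
    [0,0,0.1,0,0.793],
    [0,0,0.1,0,0.793],
    [0,0,0.1,0,0.7],
    [0,0,0.1,0,0.6],
    [0,0,0.1,0,0.6],
    [0,0,-2,0,0.6],
    [0,0,-5,0,0.6],
    [0,0,-8,0,0.6],
  ],
)

```text
time_s: 33.72
tool_pos: [0.5808, 0.0055, 0.1461]
orientation: [-0.0, -0.639, 0.769, 0.0]
wrist_force: [-0.3, 0.3, 0.6]
opening: 0.0187
```

jog_arm(
  rows=[
    [1,5,-2,0,0.6],
    [2,10,-3,0,0.3],
    [3,15,-3,0,0.0],
    [3,15,-3,0,0.0],
  ],
)

```text
time_s: 34.22
tool_pos: [0.4244, 0.0039, 0.1746]
orientation: [-0.001, -0.639, 0.769, 0.001]
wrist_force: [0.5, 0.3, 0.1]
opening: 0.0452
```

```bash
python3 -c "
from h import *
plan()
c=imaging.read_camera('scene');crop(c,'i1',195,205,250,130,3.2)
c=shot('top','i2');lids(c)
"
```

```text
t 34.23 p [0.4244 0.0039 0.1746] phi -100.53 F [0.4568 0.3365 0.0608] op 0.0452
red ring px [282.1 198.6] R 17.79 C [0.6243 0.1088 0.055 ] finpx 287.4 218.9 fin@ [0.5683 0.0941 0.08  ] 11
yellow ring px [327.6 192.1] R 17.81 C [ 0.637  -0.0051  0.055 ] finpx 324.3 212.9 fin@ [0.5803 0.0043 0.08  ] 13
```

View pics/i1.png

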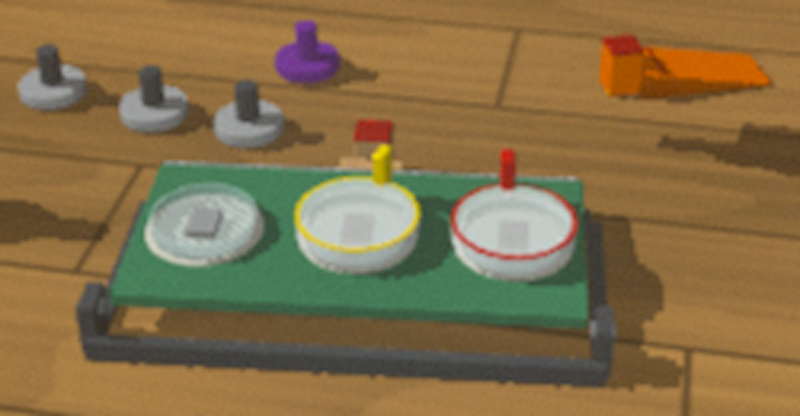

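View pics/i2.png

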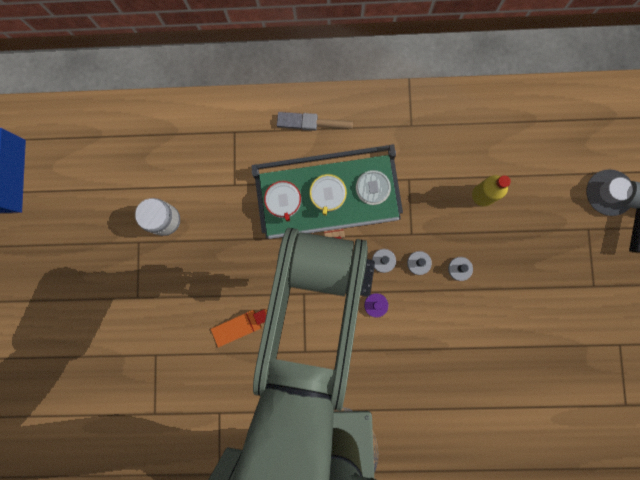

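```bash
python3 -c "
from h import *
plan((.466,-.1412,.09,-90),(.466,-.1412,.016,-90))
"
```

```text
t 34.33 p [0.4287 0.0032 0.1761] phi -100.53 F [ 0.9199  0.1345 -0.1239] op 0.0469
(0.466, -0.1412, 0.09, -90) -> [13.52 -6.29  8.62] -10.5
(0.466, -0.1412, 0.016, -90) -> [13.52 -6.28 16.02] -10.5
```

jog_arm(
  rows=[
    [4,-2,2,-4,0],
    [8,-4,4,-8,0],
    [12,-5.5,7,-10.5,0],
    [13.5,-6.3,8.6,-10.5,0],
    [13.5,-6.3,8.6,-10.5,0],
    [13.5,-6.3,8.6,-10.5,0],
    [13.5,-6.3,8.6,-10.5,0],
  ],
)

```text
time_s: 35.2
tool_pos: [0.4663, -0.1404, 0.0906]
orientation: [-0.0, 0.707, -0.707, 0.001]
wrist_force: [0.6, 0.6, -0.6]
opening: 0.0467
```

```bash
python3 -c "
from h import *
plan((.466,-.1412,.016,-90))
c=imaging.read_camera('scene');crop(c,'j1',190,185,140,100,5)
s,p,M,phi=pose(); print((w2p(c,p+[0,0,.01])-[190,185])*5)
c=imaging.read_camera('top');crop(c,'j2',350,235,130,90,5)
"
```

```text
t 35.2 p [ 0.4663 -0.1404  0.0906] phi -89.94 F [ 0.6084  0.5715 -0.5842] op 0.0467
(0.466, -0.1412, 0.016, -90) -> [0.07 0.05 7.46] 0.1
[401.3621 147.3519]
```

View pics/j1.png

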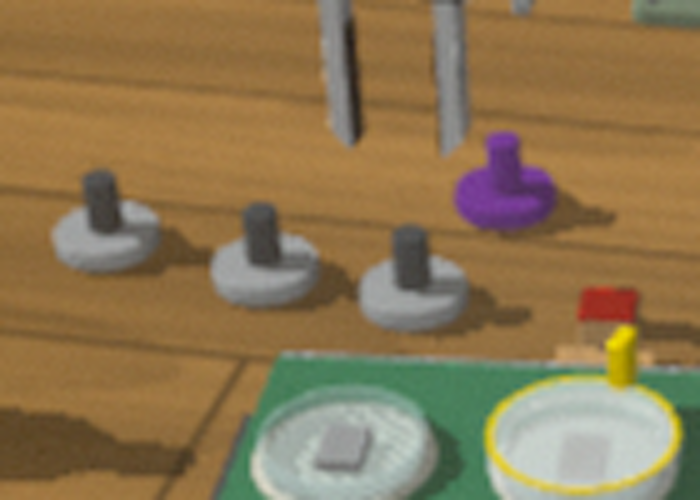

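View pics/j2.png

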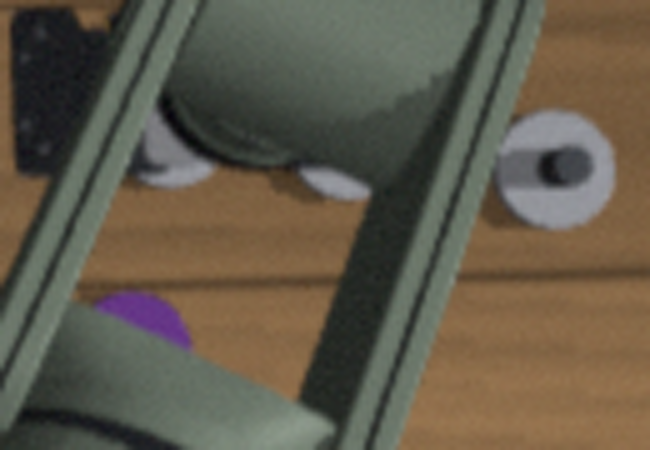

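jog_arm(
  rows=[
    [0.05,0.05,2.5,0,0],
    [0.05,0.05,5,0,0],
    [0.05,0.05,6.8,0,0],
    [0.05,0.05,7.4,0,0],
    [0.05,0.05,7.4,0,0.5],
    [0.05,0.05,7.4,0,1],
    [0.05,0.05,7.4,0,1],
    [0.05,0.05,7.4,0,1],
  ],
)

```text
time_s: 36.3
tool_pos: [0.4656, -0.1417, 0.0164]
orientation: [0.0, -0.707, 0.707, -0.001]
wrist_force: [-0.7, 0.9, 2.4]
opening: 0.0195
```

jog_arm(
  rows=[
    [0,0,0,0,1],
    [0,0,0,0,1],
  ],
)

```text
time_s: 36.55
tool_pos: [0.4656, -0.1417, 0.0163]
orientation: [0.0, -0.707, 0.707, -0.001]
wrist_force: [-1.0, -0.2, 5.8]
opening: 0.0194
```

```bash
python3 -c "
from h import *
plan()
c=imaging.read_camera('scene');crop(c,'j3',240,210,80,60,10)
"
```

```text
t 36.55 p [ 0.4656 -0.1417  0.0163] phi -90.02 F [-1.0261 -0.1782  5.7642] op 0.0194
```

View pics/j3.png

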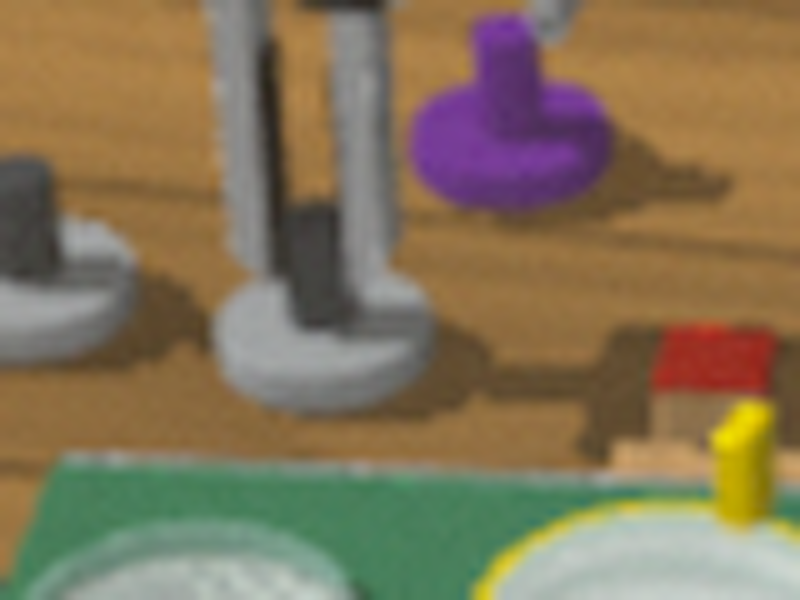

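jog_arm(
  rows=[
    [0,0,-2,0,1],
    [0,0,-5,0,1],
    [0,0,-8,0,1],
    [0,0,-10,0,1],
    [0,0,-10,0,1],
  ],
)

```text
time_s: 37.22
tool_pos: [0.4654, -0.1417, 0.1162]
orientation: [0.0, -0.707, 0.707, -0.001]
wrist_force: [-0.4, -0.4, -2.0]
opening: 0.0192
```

```bash
python3 -c "
from h import *
plan((.6243,.1088,.116,-80),(.6243,.1088,.073,-80))
"
```

```text
t 37.23 p [ 0.4654 -0.1417  0.1162] phi -90.02 F [-0.3962 -0.3965 -2.0002] op 0.0192
(0.6243, 0.1088, 0.116, -80) -> [-25.06 -15.88   0.02] -10.0
(0.6243, 0.1088, 0.073, -80) -> [-25.06 -15.87   4.32] -10.0
```

jog_arm(
  rows=[
    [-3,-2,0,0,1],
    [-7,-4.5,0,-2,1],
    [-11,-7,0,-4,1],
    [-15,-9.5,0,-6,1],
    [-19,-12,0,-8,1],
    [-23,-14.5,0,-10,1],
    [-25.05,-15.9,0,-10,1],
    [-25.05,-15.9,0,-10,1],
  ],
)

```text
time_s: 38.22
tool_pos: [0.6228, 0.1105, 0.1126]
orientation: [0.001, 0.767, -0.642, -0.002]
wrist_force: [0.6, -0.4, -2.9]
opening: 0.019
```

jog_arm(
  rows=[
    [0,0,0,0,1],
    [0,0,0,0,1],
    [0,0,0,0,1],
  ],
)

```text
time_s: 38.6
tool_pos: [0.6236, 0.1082, 0.1156]
orientation: [0.0, 0.766, -0.643, -0.0]
wrist_force: [0.8, 0.3, -3.3]
opening: 0.0195
```

```bash
python3 -c "
from h import *
plan((.6243,.1088,.079,-80))
c=imaging.read_camera('scene');crop(c,'k1',310,210,90,90,6.6)
"
```

```text
t 38.6 p [0.6236 0.1082 0.1156] phi -80.09 F [ 0.8293  0.3119 -3.311 ] op 0.0195
(0.6243, 0.1088, 0.079, -80) -> [-0.05 -0.08  3.66] -0.1
```

View pics/k1.png

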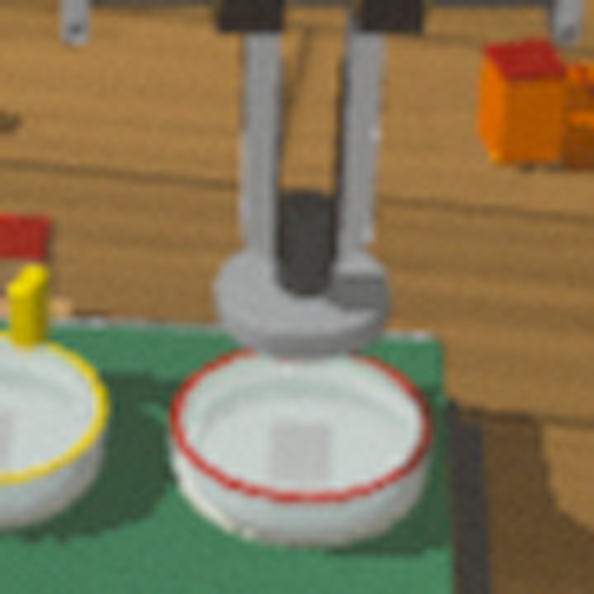

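jog_arm(
  rows=[
    [-0.05,-0.08,1,0,1],
    [-0.05,-0.08,2,0,1],
    [-0.05,-0.08,3,0,1],
    [-0.05,-0.08,3.6,0,1],
    [-0.05,-0.08,4,0,1],
    [-0.05,-0.08,4.2,0,1],
    [-0.05,-0.08,4.2,0,1],
  ],
)

```text
time_s: 39.52
tool_pos: [0.6248, 0.1097, 0.0737]
orientation: [-0.0, 0.766, -0.643, 0.0]
wrist_force: [-0.1, 1.1, -3.4]
opening: 0.0194
```

```bash
python3 -c "
from h import *
plan()
c=imaging.read_camera('scene');crop(c,'k2',310,210,90,90,6.6)
"
```

```text
t 39.52 p [0.6248 0.1097 0.0737] phi -80.01 F [-0.1131  1.0861 -3.4142] op 0.0194
```

View pics/k2.png

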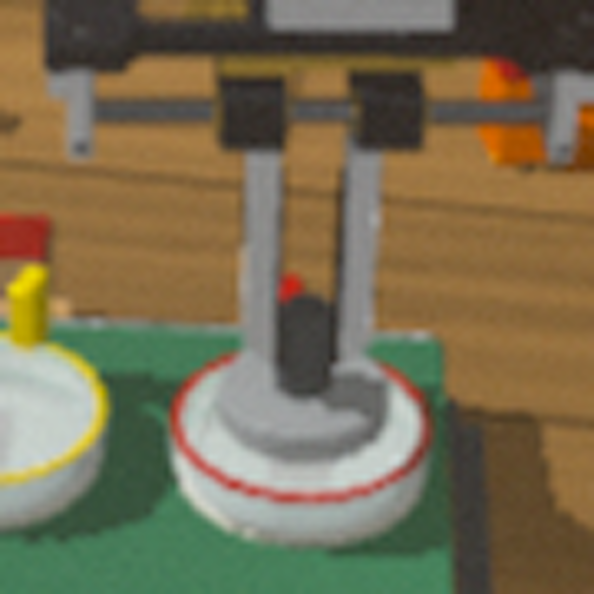

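jog_arm(
  rows=[
    [0.05,0.05,0.1,0,1],
    [0.05,0.05,0.2,0,1],
    [0.05,0.05,0.2,0,1],
  ],
)

```text
time_s: 39.95
tool_pos: [0.6242, 0.1091, 0.0715]
orientation: [0.0, 0.766, -0.643, -0.0]
wrist_force: [0.5, -0.3, -2.2]
opening: 0.0192
```

jog_arm(
  rows=[
    [0,0,0.1,0,1],
    [0,0,0.1,0,1],
  ],
)

```text
time_s: 40.2
tool_pos: [0.6245, 0.1091, 0.0711]
orientation: [-0.0, 0.766, -0.643, 0.0]
wrist_force: [-1.4, -0.2, 0.4]
opening: 0.0189
```

jog_arm(
  rows=[
    [0,0,0,0,0.5],
    [0,0,0,0,0.3],
    [0,0,0,0,0.2],
    [0,0,0,0,0.2],
    [0,0,-2,0,0.2],
    [0,0,-5,0,0.2],
    [0,0,-9,0,0.2],
    [0,0,-9,0,0.2],
  ],
)

```text
time_s: 41.2
tool_pos: [0.6282, 0.1094, 0.167]
orientation: [-0.004, 0.766, -0.643, 0.004]
wrist_force: [0.4, -0.1, -0.4]
opening: 0.0375
```

```bash
python3 -c "
from h import *
plan((.458,-.05,.16,-90))
c=imaging.read_camera('scene');crop(c,'k3',195,185,250,150,3.2)
"
```

```text
t 41.2 p [0.6282 0.1094 0.167 ] phi -80.01 F [ 0.4103 -0.1118 -0.3916] op 0.0375
(0.458, -0.05, 0.16, -90) -> [12.74 19.53  0.5 ] 10.0
```

View pics/k3.png

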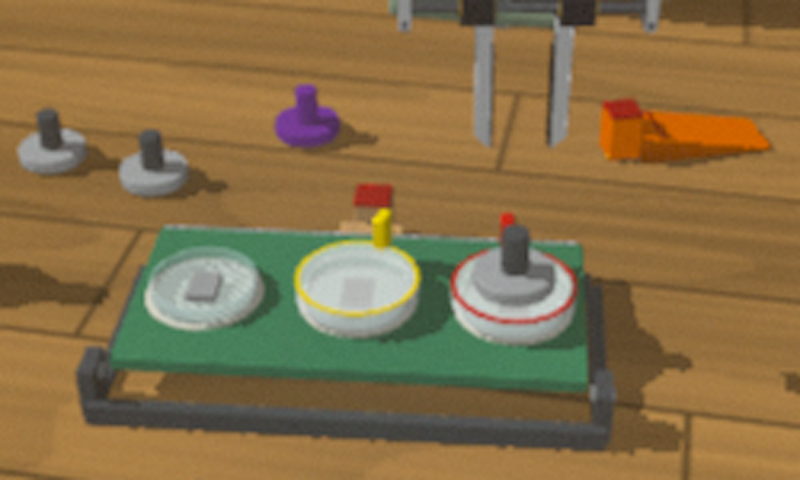

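Weight is standing centred on the red lid. Moving back so I can re-measure the other weights from the top.

jog_arm(
  rows=[
    [2,5,0,3,0],
    [4,9,0,6,0],
    [7,13,0,9,0],
    [10,17,0,10,0],
    [12.7,20,0,10,0],
    [12.7,20,0,10,0],
  ],
)

```text
time_s: 42.0
tool_pos: [0.447, -0.0516, 0.1594]
orientation: [-0.001, -0.706, 0.709, 0.001]
wrist_force: [-0.5, 0.6, -0.1]
opening: 0.0471
```

```bash
python3 -c "
from h import *
plan((.458,-.2295,.09,-90))
c=shot('top','l0');crop(c,'l1',250,150,160,120,5);crop(c,'l2',390,235,90,60,8)
"
```

```text
t 42.0 p [ 0.447  -0.0516  0.1594] phi -90.23 F [-0.5342  0.5527 -0.106 ] op 0.0471
(0.458, -0.2295, 0.09, -90) -> [17.78 -1.19  6.93] -0.2
```

View pics/l1.png

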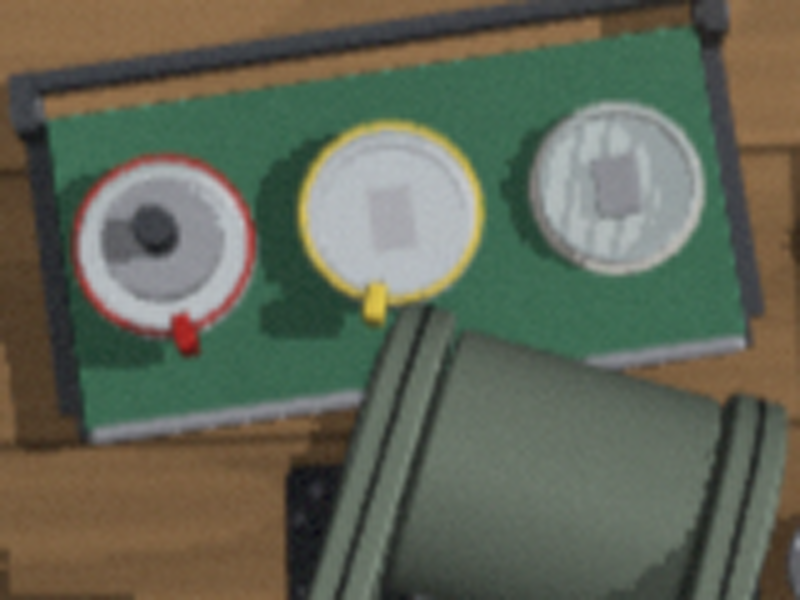

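View pics/l2.png

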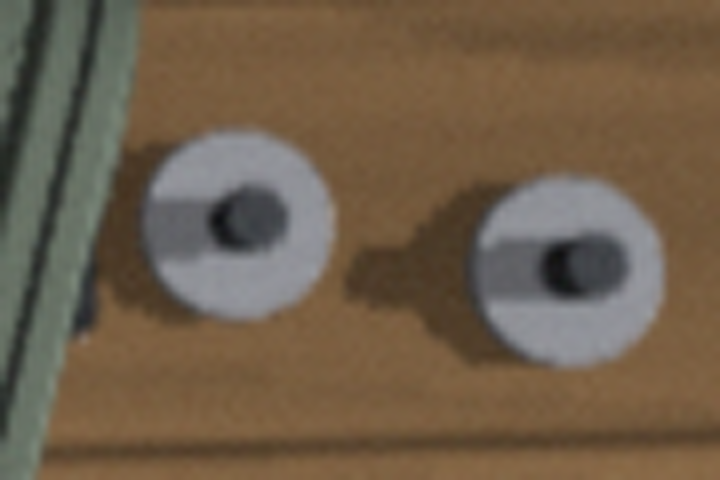

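jog_arm(
  rows=[
    [4,-0.3,2,0,0],
    [9,-0.6,4,0,0],
    [14,-1,6,0,0],
    [17.8,-1.2,6.9,0,0],
    [17.8,-1.2,6.9,0,0],
    [17.8,-1.2,6.9,0,0],
    [17.8,-1.2,6.9,0,0],
  ],
)

```text
time_s: 42.92
tool_pos: [0.4617, -0.2271, 0.0917]
orientation: [-0.0, 0.708, -0.706, -0.0]
wrist_force: [-0.9, 0.6, 0.4]
opening: 0.0471
```

```bash
python3 -c "
from h import *
plan((.458,-.23,.0165,-90))
c=imaging.read_camera('scene');crop(c,'l3',190,185,140,100,5)
s,p,M,phi=pose(); print((w2p(c,p+[0,0,.01])-[190,185])*5, (w2p(c,[.458,-.23,.048])-[190,185])*5)
"
```

```text
t 42.92 p [ 0.4617 -0.2271  0.0917] phi -89.9 F [-0.8588  0.6404  0.429 ] op 0.0471
(0.458, -0.23, 0.0165, -90) -> [0.29 0.37 7.52] 0.1
[248.9304 126.8465] [256.6144 208.5468]
```

View pics/l3.png

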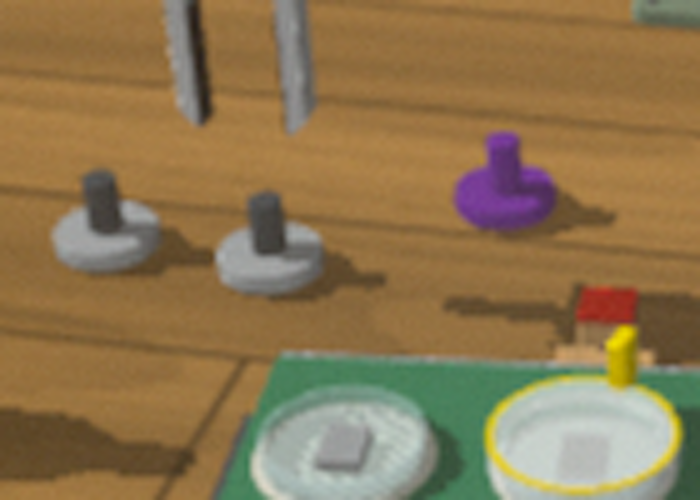

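jog_arm(
  rows=[
    [-4,0.3,-2,0,0],
    [-9,0.6,-4,0,0],
    [-14,1,-6,0,0],
    [-17.8,1.2,-6.9,0,0],
    [-17.8,1.2,-6.9,0,0],
  ],
)

```text
time_s: 43.6
tool_pos: [0.4496, -0.048, 0.1619]
orientation: [-0.001, 0.709, -0.705, 0.001]
wrist_force: [-0.1, -0.2, -0.7]
opening: 0.047
```

```bash
python3 -c "
from h import *
plan()
c=imaging.read_camera('top');crop(c,'m1',390,235,90,60,8)
c=imaging.read_camera('scene');crop(c,'m2',190,185,140,100,5)
"
```

```text
t 43.6 p [ 0.4496 -0.048   0.1619] phi -89.71 F [-0.0525 -0.2441 -0.7034] op 0.047
```

View pics/m1.png

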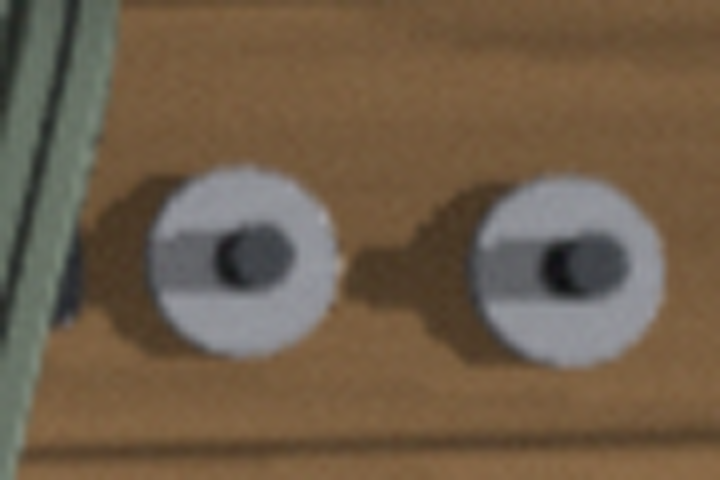

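View pics/m2.png

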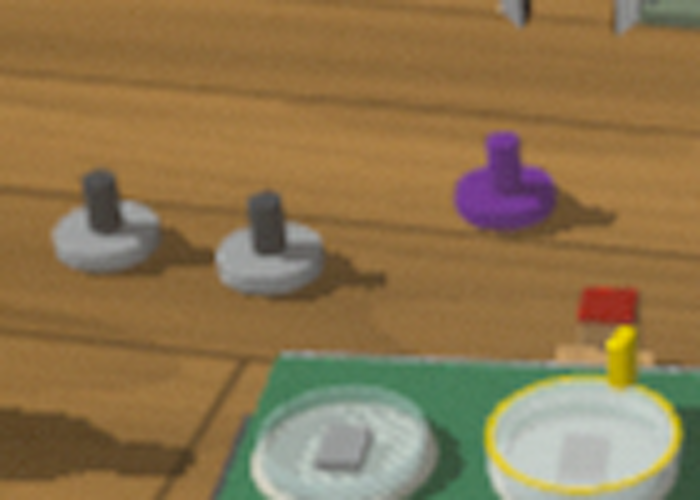

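```bash
python3 -c "
from h import *
c=imaging.read_camera('top')
T=lambda u,v,z: p2w(c,390+(u+.5)/8-.5,235+(v+.5)/8-.5,z)
print(T(244,261,.015),T(256,258,.048))
P=(T(244,261,.015)+T(256,258,.048))/2
plan((P[0],P[1],.09,-90),(P[0],P[1],.0165,-90))
"
```

```text
[ 0.4462 -0.2318  0.015 ] [ 0.4453 -0.2291  0.048 ]
t 43.75 p [ 0.4492 -0.0507  0.1605] phi -89.98 F [-0.3405 -0.0371 -0.5524] op 0.0468
(np.float64(0.4457758229794341), np.float64(-0.23045132759359405), 0.09, -90) -> [17.97  0.35  7.06] 0.0
(np.float64(0.4457758229794341), np.float64(-0.23045132759359405), 0.0165, -90) -> [17.96  0.35 14.41] 0.0
```

jog_arm(
  rows=[
    [4,0.1,2,0,0],
    [9,0.2,4,0,0],
    [14,0.3,6,0,0],
    [18,0.35,7,0,0],
    [18,0.35,7,0,0],
    [18,0.35,7,0,0],
    [18,0.35,7,0,0],
    [18,0.35,7,0,0],
  ],
)

```text
time_s: 44.75
tool_pos: [0.446, -0.2299, 0.0909]
orientation: [-0.0, 0.708, -0.707, 0.0]
wrist_force: [0.8, 0.3, 0.1]
opening: 0.0471
```

```bash
python3 -c "
from h import *
plan((.4458,-.2305,.0165,-90))
c=imaging.read_camera('scene');crop(c,'m3',190,185,140,100,5)
"
```

```text
t 44.75 p [ 0.446  -0.2299  0.0909] phi -89.94 F [0.7578 0.3363 0.1269] op 0.0471
(0.4458, -0.2305, 0.0165, -90) -> [0.06 0.03 7.44] 0.1
```

View pics/m3.png

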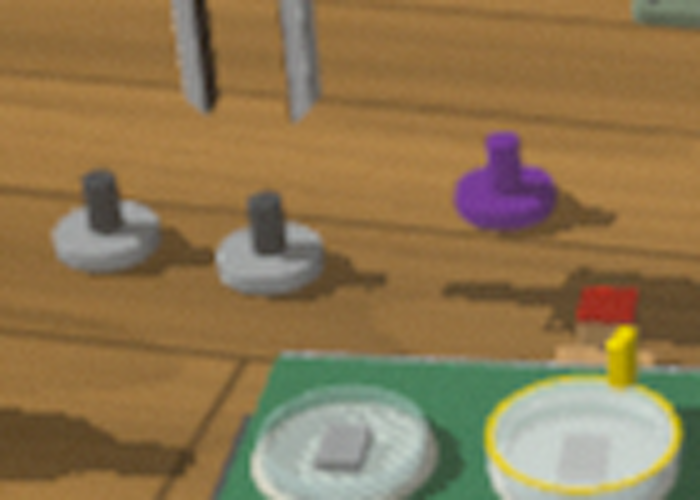

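jog_arm(
  rows=[
    [0,0,2.5,0,0],
    [0,0,5,0,0],
    [0,0,6.8,0,0],
    [0,0,7.4,0,0],
    [0,0,7.4,0,0.5],
    [0,0,7.4,0,1],
    [0,0,7.4,0,1],
    [0,0,7.4,0,1],
  ],
)

```text
time_s: 45.8
tool_pos: [0.4464, -0.2311, 0.0174]
orientation: [0.0, -0.707, 0.707, -0.001]
wrist_force: [0.1, -0.4, 2.2]
opening: 0.0194
```

jog_arm(
  rows=[
    [0,0,0,0,1],
    [0,0,0,0,1],
    [0,0,-2,0,1],
    [0,0,-5,0,1],
    [0,0,-8,0,1],
    [0,0,-10,0,1],
    [0,0,-10,0,1],
  ],
)

```text
time_s: 46.68
tool_pos: [0.4462, -0.2309, 0.1171]
orientation: [0.0, -0.707, 0.707, -0.001]
wrist_force: [-0.4, -0.3, -3.7]
opening: 0.0188
```

```bash
python3 -c "
from h import *
plan((.637,-.0051,.116,-100),(.637,-.0051,.073,-100))
c=imaging.read_camera('scene');crop(c,'m4',190,165,140,120,5)
"
```

```text
t 46.67 p [ 0.4462 -0.2309  0.1171] phi -90.01 F [-0.4156 -0.2581 -3.728 ] op 0.0188
(0.637, -0.0051, 0.116, -100) -> [-22.59 -19.08   0.11] 10.0
(0.637, -0.0051, 0.073, -100) -> [-22.59 -19.07   4.41] 10.0
```

View pics/m4.png

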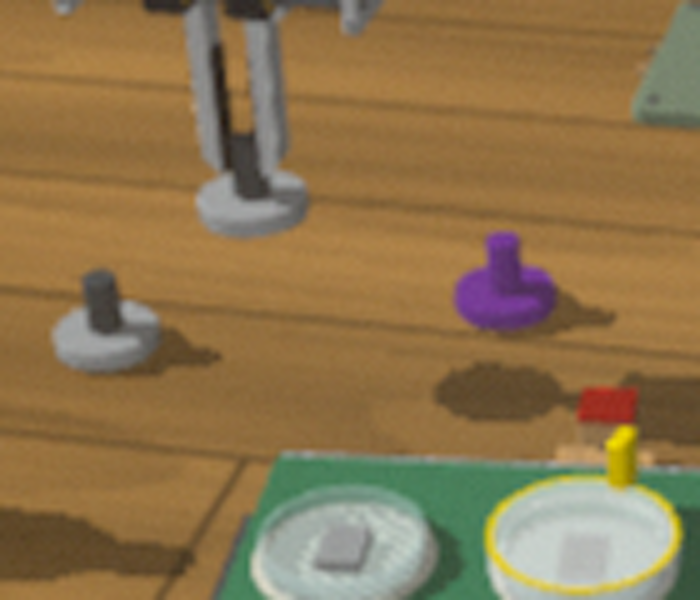

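jog_arm(
  rows=[
    [-3,-2.5,0,0,1],
    [-6.5,-5.5,0,2,1],
    [-10,-8.5,0,4,1],
    [-14,-11.8,0,6,1],
    [-18,-15.2,0,8,1],
    [-21,-17.7,0,10,1],
    [-22.6,-19.1,0,10,1],
    [-22.6,-19.1,0,10,1],
  ],
)

```text
time_s: 47.72
tool_pos: [0.6361, -0.004, 0.1148]
orientation: [-0.001, -0.644, 0.765, 0.001]
wrist_force: [-0.2, -0.3, -3.6]
opening: 0.0189
```

jog_arm(
  rows=[
    [0,0,0,0,1],
    [0,0,0,0,1],
    [0,0,0,0,1],
    [0,0,0,0,1],
  ],
)

```text
time_s: 48.22
tool_pos: [0.6367, -0.0052, 0.1168]
orientation: [0.0, -0.642, 0.766, -0.0]
wrist_force: [0.1, -0.7, -3.5]
opening: 0.0191
```

```bash
python3 -c "
from h import *
plan((.637,-.0051,.074,-100))
c=imaging.read_camera('scene');crop(c,'m5',270,210,90,90,6.6)
"
```

```text
t 48.23 p [ 0.6367 -0.0052  0.1168] phi -100.06 F [ 0.091 -0.706 -3.509] op 0.0191
(0.637, -0.0051, 0.074, -100) -> [-0.02 -0.03  4.28] -0.1
```

View pics/m5.png

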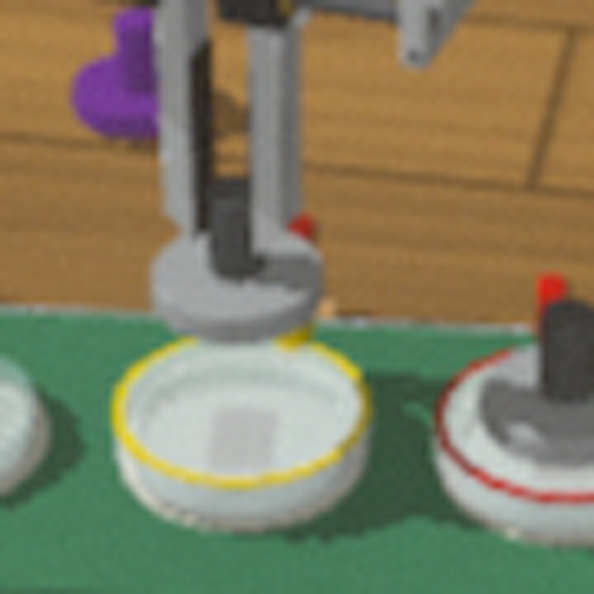

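jog_arm(
  rows=[
    [0,0,1,0,1],
    [0,0,2,0,1],
    [0,0,3,0,1],
    [0,0,3.7,0,1],
    [0,0,4.1,0,1],
    [0,0,4.3,0,1],
    [0,0,4.3,0,1],
  ],
)

```text
time_s: 49.15
tool_pos: [0.637, -0.0047, 0.0737]
orientation: [0.0, -0.643, 0.766, -0.0]
wrist_force: [-0.1, -0.1, -3.8]
opening: 0.0194
```

jog_arm(
  rows=[
    [0,0,0.1,0,1],
    [0,0,0.1,0,1],
    [0,0,0.2,0,1],
    [0,0,0.2,0,1],
  ],
)

```text
time_s: 49.65
tool_pos: [0.6371, -0.0047, 0.0722]
orientation: [0.0, -0.643, 0.766, -0.0]
wrist_force: [-1.1, -0.7, -1.3]
opening: 0.0194
```

```bash
python3 -c "
from h import *
plan((.637,-.0051,.074,-100))
c=imaging.read_camera('scene');crop(c,'m6',270,210,90,90,6.6)
"
```

```text
t 49.65 p [ 0.6371 -0.0047  0.0722] phi -100.01 F [-1.1323 -0.6712 -1.2768] op 0.0194
(0.637, -0.0051, 0.074, -100) -> [ 0.04  0.   -0.18] -0.0
```

View pics/m6.png

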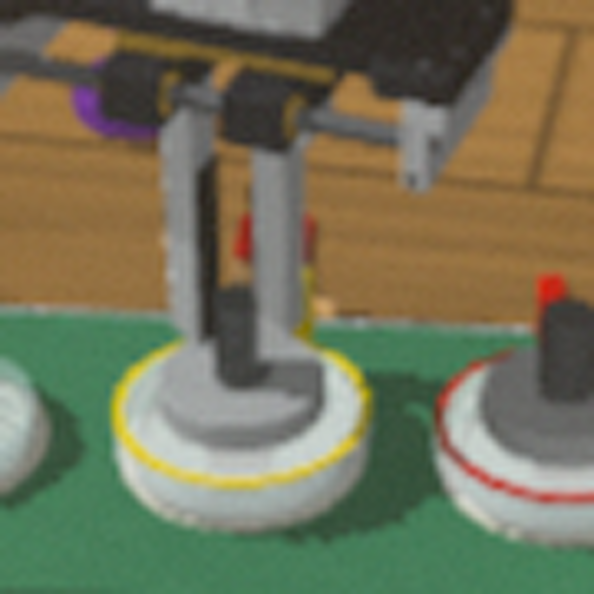

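Contact is beginning; 1 mm more, then release, rise and retreat clear of the board.

jog_arm(
  rows=[
    [0,0,0.1,0,1],
    [0,0,0.1,0,1],
    [0,0,0.1,0,0.5],
    [0,0,0.1,0,0.3],
    [0,0,0.1,0,0.2],
    [0,0,0.1,0,0.2],
    [0,0,-2.5,0,0.2],
    [0,0,-6,0,0.2],
  ],
)

```text
time_s: 50.7
tool_pos: [0.6355, -0.0045, 0.1306]
orientation: [-0.001, -0.643, 0.766, 0.001]
wrist_force: [0.0, 0.1, 0.1]
opening: 0.0376
```

jog_arm(
  rows=[
    [0,0,-5,0,0.2],
    [0,5,-7,0,0.2],
    [0,11,-7,0,0.2],
    [0,17,-7,0,0.2],
    [0,22,-7,0,0.2],
    [0,25,-7,0,0.2],
    [0,25,-7,0,0.2],
    [0,25,-7,0,0.2],
  ],
)

```text
time_s: 51.7
tool_pos: [0.3917, 0.0386, 0.2021]
orientation: [0.001, -0.643, 0.766, -0.001]
wrist_force: [0.0, 0.0, -0.2]
opening: 0.0375
```

```bash
python3 -c "
from h import *
plan()
c=shot('scene','n0');crop(c,'n1',195,205,250,130,3.2)
c=shot('top','n2');crop(c,'n3',245,140,160,120,5);crop(c,'n4',290,200,80,60,10)
lids(c)
im=c['img'].astype(int)
for u in (330,335,340): print(u,[(v,*im[v,u].tolist()) for v in range(224,235)])
"
```

```text
t 51.7 p [0.3917 0.0386 0.2021] phi -100.02 F [ 0.0278  0.0338 -0.1951] op 0.0375
red ring px [282.2 198.6] R 17.74 C [0.6242 0.1087 0.055 ] finpx 287.4 218.9 fin@ [0.5683 0.0941 0.08  ] 11
yellow ring px [327.6 192.1] R 17.79 C [ 0.6369 -0.0051  0.055 ] finpx 324.4 212.8 fin@ [0.5805 0.004  0.08  ] 12
330 [(224, 60, 103, 80), (225, 66, 106, 86), (226, 94, 116, 106), (227, 130, 134, 134), (228, 129, 130, 135), (229, 117, 111, 112), (230, 118, 87, 74), (231, 141, 82, 64), (232, 151, 103, 80), (233, 160, 130, 99), (234, 164, 134, 101)]
335 [(224, 62, 105, 82), (225, 77, 108, 93), (226, 114, 124, 122), (227, 134, 137, 143), (228, 116, 116, 119), (229, 115, 88, 82), (230, 134, 73, 58), (231, 140, 85, 65), (232, 154, 122, 92), (233, 153, 123, 92), (234, 155, 126, 95)]
340 [(224, 72, 108, 91), (225, 111, 125, 122), (226, 134, 138, 141), (227, 123, 124, 126), (228, 121, 107, 101), (229, 142, 102, 82), (230, 139, 85, 67), (231, 146, 115, 86), (232, 147, 119, 91), (233, 149, 123, 94), (234, 148, 120, 91)]
```

View pics/n1.png

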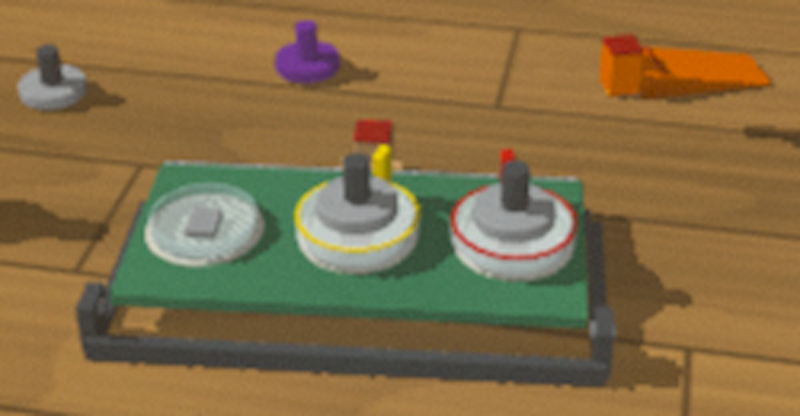

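View pics/n3.png

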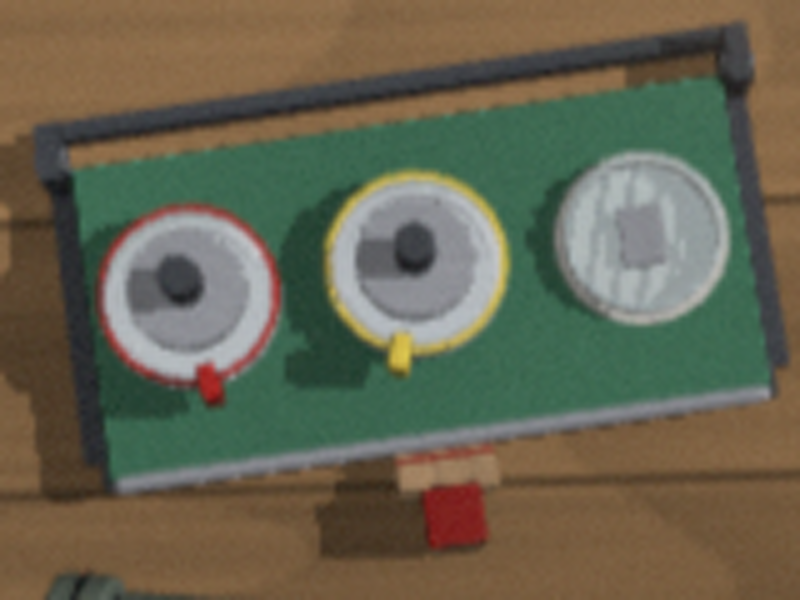

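View pics/n4.png

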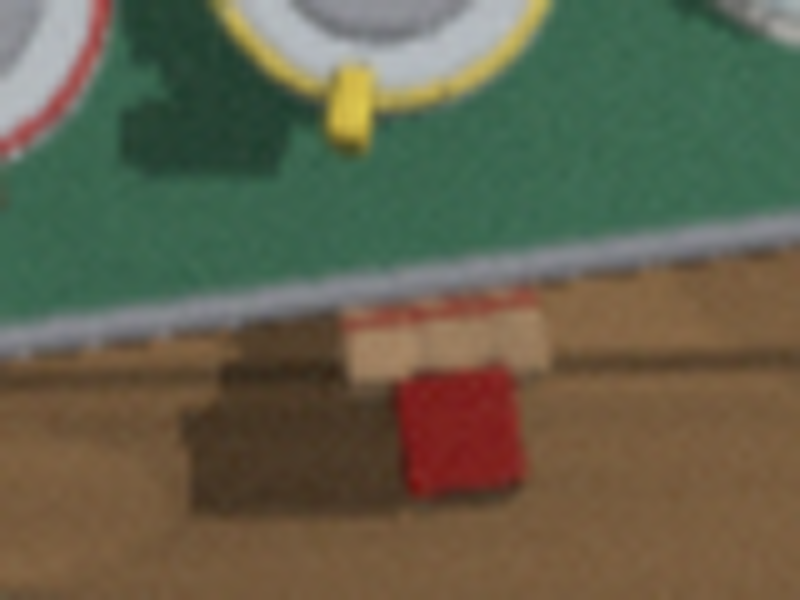

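```bash
python3 -c "
from h import *
print(robot.hand_in())"
```

```text
the job is handed in; nothing more can be done
None
```

The job is done and handed in at about 52 s of the 210 s allowed. The wooden wedge holds the board level as far as the cameras show. The red and yellow lids were aired in that order and each carries one steel weight. There was no blue lid, so the third dish stays open.

**Wedge:** It needed a second push of about 2 mm. The gap between the nosing and the red line was then about 3 mm, against about 3.2 mm expected when level. It was the same after the weights were on. The tilt itself was not measured.

**Airing:** Each fin was raised about 15 mm and held for over a second with the opposite rim down. In the top view each lid's centre came back within about 0.5 mm of where it started.

**Weights:** Each stands in the middle of its lid in the last pictures from both cameras.
- One weight was knocked about 12 mm aside during the run; I measured it again and used it.
- The third weight, the purple look-alike and the orange wedge were never gripped or touched. The bottle and the tin were not touched either.

Two things did not go as expected:
- **Fingertip height:** The fingertips sit about 27 mm higher than `robot.tip_extent` says. The images showed it, and the fingers closed on nothing above the red fin. I worked with the corrected value from then on.
- **Red lid:** My first, tighter grip lifted the red lid about 3 mm nearly flat instead of tipping it. I set it straight back down and did the airing with a lighter grip on the fin's outer top corner.

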